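# Put the hand tools back on their shadow tiles

### The job

Tidy the bench: lay each of the four tools (blue pliers, yellow screwdriver, green chisel, blue-capped marker pen) flat on the grey tile that bears its own outline, so that it covers the outline and points the same way as it. Leave the tape measure standing where it is.

Things in the scene. Friction and masses are not known exactly. Their poses are not given: they have to be found in the camera images.
- pliers_mid (a point): Loose tool lying flat on the bench: combination pliers with blue handles and a blunt grey head, 43 (x) x 177 (y) x 14 (z) mm. This point is its centre, 7.0 mm above its underside. Its y axis runs lengthwise towards the handle end (the working end points to -y), z is up. Grip it firmly across x on the head, 30 mm from the centre towards -y, where it is 28 mm wide with upright sides; the curved handles slip easily. It balances about at the centre.
- marker_mid (a point): Loose tool lying flat on the bench: marker pen with a white barrel and a blue cap, 16 (x) x 132 (y) x 16 (z) mm; the cap is the end at -y. This point is its centre, 8.0 mm above its underside. Its y axis runs lengthwise towards the barrel end (the cap points to -y), z is up. Grip it across x at the centre (it balances about there).
- screwdriver_mid (a point): Loose tool lying flat on the bench: screwdriver with a yellow handle, 23 (x) x 162 (y) x 22 (z) mm; the handle is 22 mm wide and covers y = +9 to +81 mm, the 6 mm blade the rest. This point is its centre, 11.0 mm above its underside. Its y axis runs lengthwise towards the handle end (the working end points to -y), z is up. Grip it across x on the handle, 30 mm from the centre towards +y (it balances about there).
- chisel_mid (a point): Loose tool lying flat on the bench: cold chisel with a green grip, 25 (x) x 194 (y) x 27 (z) mm; the grip is 25 mm wide and covers y = +25 to +97 mm, the flat blade, 20 mm wide, the rest. This point is its centre, 13.5 mm above its underside. Its y axis runs lengthwise towards the handle end (the working end points to -y), z is up. Grip it across x on the green grip, 45 mm from the centre towards +y (it balances some 15 to 40 mm from the centre).
- tile_pliers_top (a point): Fixed light-grey shadow tile, 70 (x) x 215 (y) x 4 (z) mm, flat on the bench, with the life-size outline of the combination pliers drawn on it: handle part blue, working end black. This point is the centre of its upper face, 4 mm above the bench, and of the outline; y runs lengthwise towards the outline's handle end, z is up, so that the tool is in place when its centre is over this point with the axes parallel.
- tile_marker_top (a point): Fixed light-grey shadow tile, 70 (x) x 215 (y) x 4 (z) mm, flat on the bench, with the life-size outline of the marker pen drawn on it: cap end blue, barrel black. This point is the centre of its upper face, 4 mm above the bench, and of the outline; y runs lengthwise towards the outline's barrel end, z is up, so that the tool is in place when its centre is over this point with the axes parallel.
- tile_screwdriver_top (a point): Fixed light-grey shadow tile, 70 (x) x 215 (y) x 4 (z) mm, flat on the bench, with the life-size outline of the screwdriver drawn on it: handle part yellow, working end black. This point is the centre of its upper face, 4 mm above the bench, and of the outline; y runs lengthwise towards the outline's handle end, z is up, so that the tool is in place when its centre is over this point with the axes parallel.
- tile_chisel_top (a point): Fixed light-grey shadow tile, 70 (x) x 215 (y) x 4 (z) mm, flat on the bench, with the life-size outline of the chisel drawn on it: handle part green, working end black. This point is the centre of its upper face, 4 mm above the bench, and of the outline; y runs lengthwise towards the outline's handle end, z is up, so that the tool is in place when its centre is over this point with the axes parallel.
- jar_mid (a point): Bystander that stands fast: upright clear jar with a grey lid, 65 mm across, 92 mm high, at the left edge of the bench (larger world y than all tools and tiles). This point is its centre, half-way up.
- tape_measure_mid (a point): Bystander, to be left alone: yellow tape measure standing on its foot among the tools and tiles, 36 (x) x 84 (y) x 62 (z) mm. This point is about its centre, 31 mm above the bench; z is up.

How it is judged:
By the outcome, as a careful person would: the job done as asked, in the order asked, and still so for the second after the job is handed in, with the robot touching nothing.
It also fails if it takes over 102 s, if anything falls off the work surface, if the arm or the gripper's body presses on something with over 40 N, if the wrist force passes 120 N, or if a joint passes its speed limit or range.

### The arm

A 7-joint arm with a two-finger parallel gripper is mounted at the origin on a cart in front of the work surface, level with it; the furniture and walls round the work are solid. World frame = base frame: x ahead of the robot, y to its left, z up, the work surface at z = 0. Lengths are in m, angles in rad, forces in N, time in s.
With the tool pointing down it reaches from about 0.425 to 1.025 m from the base axis. Payload 9.4 kg.
Tool frame: the origin (TCP) lies on the centre line of the jaws, within the pads' length; the fingertips stand 17 mm ahead of it and the grasp point (between the pads) lies 2 mm behind it; z points along the fingers, y is the direction in which the jaws open and shut (so a half turn about z gives the same grasp; the last joint's range is limited). The gripper opens to 85 mm and grips with 20 to 120 N. Pads are 22 mm wide; open, the fingers measure 114 mm over their backs; the gripper's body (76 mm by 85 mm) begins 54 mm behind the grasp point. The pads swing forward as they close: fully open they stand 13 mm farther back than shut.
Start: joints at [1.254, 0.599, -0.003, 1.599, 0.002, 0.943, -0.08], TCP at [0.172, -0.704, 0.248] pointing down, gripper open.
Joint ranges: [-2.57, 2.57], [-0.35, 1.97], [-1.29, 1.29], [0.11, 2.56], [-1.05, 4.19], [0.11, 1.86], [-2.63, 2.63]. Speed limits (rad/s): [2.22, 2.22, 3.01, 3.01, 3.14, 3.14, 3.14].

### API

Orientations are given as a unit quaternion [x, y, z, w].
In Python, from cell import * gives the robot as it stands. The module is installed in compiled form; this text tells all that it offers.
- The arm moves only by the tool apply_moves, never from a script. Its argument "deltas" is a list of rows, each a list of 7 numbers: the shift along the tool's x, y, z in units of 0.25 m (1.0 is 0.25 m), then the turn, a rotation vector about the tool's x, y, z in units of 120 degrees (1.0 is 120 degrees), then the opening, from -1 (shut) to 1 (fully open). A call has 1 to 5 rows; each row is the pose to reach, as a shift and turn from the pose commanded when the call began, along the tool's axes at that moment; what a row does not reach only later rows make up. A row lasts 1/8 s, in which the tool goes at most 62.5 mm and 10.7 degrees, less where a joint would pass 70% of its speed; a pose out of reach is approached as far as the arm can. A call with a number of a shift or a turn outside -1 to 1 is refused whole. A call with a gripper value outside its range is refused whole. The fingers move at their own pace and stop on an object; the grip force is fixed at half the most. Time passes only in rows, so rows that repeat a pose let the fingers close. It gives the time, the measured TCP pose, the force and the opening at its end, in the units of the state.
- get_state(): the state, without advancing time (a new reading comes with each control period).
- read_camera(name): name is "scene" or "side" or "wrist"; returns a dict with "frame" (400x640x3 uint8, blue, green, red), "fx", "fy", "cx", "cy" (pixels), "rvec" (rotation vector, rad) and "tvec" (3), from world to camera coordinates, as OpenCV has them. Camera axes: x right, y down, z forward; pixel columns grow to the right and rows downward; lengths in m; the calibration is good to about 2 mm. A picture is of the moment at which its call begins. There is no depth.
- finish_job(): hands the job in, once; it reports no verdict.
The state is a dict: "time_s": time; "q": joint angles; "joint_vel": joint speeds; "tau": joint torques, N m; "ee_pos": TCP position; "ee_rot": TCP orientation; "ft_force": force on the tool from outside, world axes, zero at the start; "torque": the same for the moment, N m; "grip_width": opening from 0.0 (shut) to 1.0 (fully open).
Only numpy, scipy, OpenCV 4.12 (cv2) and the standard library are available. Lean on these libraries where they do the work, as an engineer would, in place of code of your own. Each camera call takes 0.05 s, during which the arm holds its last target.

## Working session

There is one attempt and no reset: what is moved stays moved. The work goes in short steps, Python scripts to look and compute and a tool call to move; the robot and the scene stay as the last step left them, time stands still between calls to the robot, and variables do not carry over. Pictures are saved under pics/ and viewed, and the job is handed in when it is done.

Besides the shell and the picture viewer there is one more tool, called after "Emit:" as name([rows], argument=value, ...), one row to a line, values as JSON. apply_moves: Moves the arm, as the interface text tells. Shifts and turns lie within -1 to 1; 1 stands for 0.25 m of shift or 120 degrees of turn. Its arguments: {"type":"object","properties":{"deltas":{"type":"array"}},"required":["deltas"]}

```bash
mkdir -p pics; python3 - <<'E'
from cell import *
import cv2
print(get_state())
for n in ["scene","side","wrist"]:
    c=read_camera(n); cv2.imwrite(f"pics/{n}0.png",c["frame"])
    print(n,{k:c[k] for k in c if k!="frame"})
E
```

```text
{'time_s': 0.0, 'q': array([ 1.2542973 ,  0.60011709, -0.00252955,  1.60014403,  0.00181575,
        0.94289201, -0.07981408]), 'joint_vel': array([-0.00137339,  0.00032699, -0.00146257,  0.00120052, -0.00103587,
       -0.00092081, -0.0006986 ]), 'tau': array([ 5.89862520e-04, -7.76458311e+01,  1.56535417e+00, -2.58008265e+01,
        1.23295543e-02,  9.03298060e-03,  2.21199161e-05]), 'ee_pos': array([ 0.17205963, -0.70382365,  0.24741789]), 'ee_rot': array([ 9.92817823e-01,  1.19633454e-01, -1.73804110e-04, -7.59738330e-04]), 'ft_force': array([0.57705801, 0.08574588, 0.32204871]), 'torque': array([-0.01626275,  0.04397472,  0.00533072]), 'grip_width': 0.9997542096433667}
scene {'fx': 377.20666446914834, 'fy': 377.20666446914834, 'cx': 316.6208982392072, 'cy': 196.39324337695263, 'rvec': array([ 1.83683024, -1.15750729,  0.69359235]), 'tvec': array([-0.15524078,  0.30758358,  0.82210999])}
side {'fx': 502.19438699977064, 'fy': 502.19438699977064, 'cx': 321.2495809046201, 'cy': 194.11678418029373, 'rvec': array([ 1.34990945, -2.2273814 ,  0.91380582]), 'tvec': array([0.33075376, 0.35333811, 1.18399408])}
wrist {'fx': 331.30631360198265, 'fy': 331.30631360198265, 'cx': 320.1511565426411, 'cy': 199.10075137795468, 'rvec': array([-2.27778956,  1.78961887,  0.26663566]), 'tvec': array([-0.72380198, -0.03744341,  0.37865352])}
```

View pics/scene0.png

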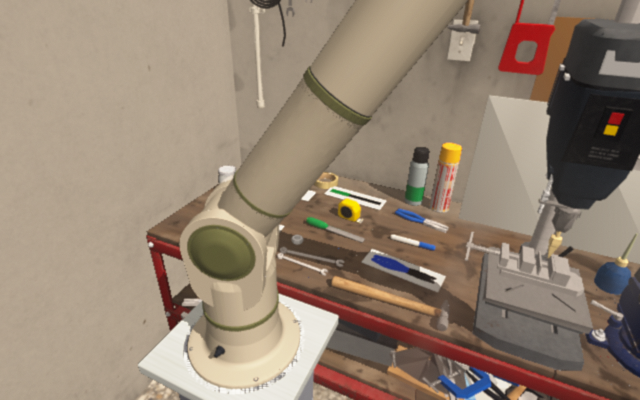

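View pics/side0.png

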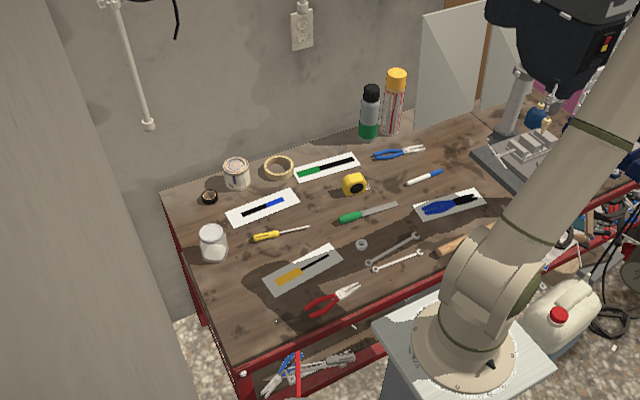

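View pics/wrist0.png

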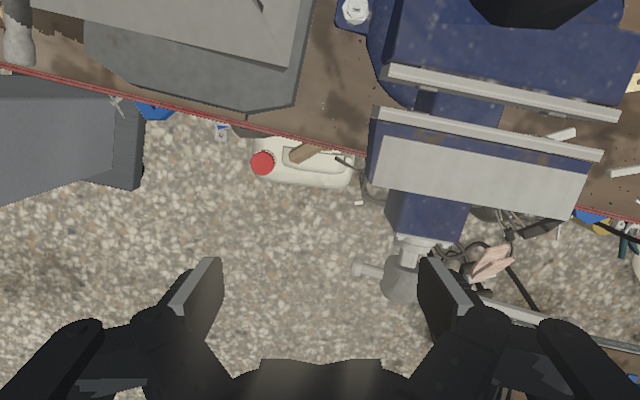

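The side view shows all four tools and tiles. The chisel tile is at (327,167), marker tile (262,207), screwdriver tile (302,270) and pliers tile (450,205). The tools are pliers (398,152), marker (424,177), screwdriver (281,233) and chisel (368,212). The tape measure is at (355,184). The drill press and vise stand near the arm's start pose.

```bash
cat > h.py <<'E'
import numpy as np, cv2
from scipy.spatial.transform import Rotation as R
def cam(c):
    Rm=cv2.Rodrigues(c["rvec"])[0]; return Rm,-Rm.T@c["tvec"]
def ray(c,uv,z):
    Rm,o=cam(c); uv=np.atleast_2d(np.asarray(uv,float))
    d=np.c_[(uv[:,0]-c["cx"])/c["fx"],(uv[:,1]-c["cy"])/c["fy"],np.ones(len(uv))]@Rm
    return o+d*((z-o[2])/d[:,2])[:,None]
def proj(c,p):
    K=np.array([[c["fx"],0,c["cx"]],[0,c["fy"],c["cy"]],[0,0,1]])
    return cv2.projectPoints(np.atleast_2d(p).astype(float),c["rvec"],c["tvec"],K,None)[0][:,0]
E
python3 - <<'E'
from cell import *
from h import *
s=get_state()
for n in ["side","scene"]:
    c=read_camera(n); print(n,cam(c)[1].round(3))
c=read_camera("side")
pts=dict(plH=(378,156),plT=(423,148),mkcap=(440,171),mkend=(406,183),sdH=(254,237),sdT=(309,227),chH=(341,217),chT=(397,205),
 tS1=(262,285),tS2=(343,254),tM1=(226,218),tM2=(299,197),tC1=(295,177),tC2=(358,158),tP1=(415,213),tP2=(485,198),tape=(355,196),jar=(213,255),drillbase=(470,155),dr2=(515,190),cans=(368,138),roll=(278,170),vise=(535,150))
for k,v in pts.items(): print(k,ray(c,v,0.005)[0].round(3))
w=read_camera("wrist"); Rm,o=cam(w); Rt=R.from_quat(s["ee_rot"]).as_matrix()
print("cam in tool",Rt.T@(o-s["ee_pos"]),"\n",(Rt.T@Rm.T).round(3)); print(Rt.round(3))
E
```

```text
side [-0.346  0.571  1.091]
scene [-0.448 -0.365  0.679]
plH [ 0.652 -0.179  0.005]
plT [ 0.617 -0.335  0.005]
mkcap [ 0.501 -0.316  0.005]
mkend [ 0.505 -0.189  0.005]
sdH [0.521 0.31  0.005]
sdT [0.484 0.158 0.005]
chH [0.475 0.059 0.005]
chT [ 0.44  -0.112  0.005]
tS1 [0.365 0.353 0.005]
tS2 [0.356 0.12  0.005]
tM1 [0.623 0.355 0.005]
tM2 [0.603 0.131 0.005]
tC1 [0.686 0.104 0.005]
tC2 [ 0.673 -0.116  0.005]
tP1 [ 0.39  -0.141  0.005]
tP2 [ 0.343 -0.365  0.005]
tape [ 0.529 -0.02   0.005]
jar [0.514 0.432 0.005]
drillbase [ 0.518 -0.452  0.005]
dr2 [ 0.327 -0.469  0.005]
cans [ 0.745 -0.199  0.005]
roll [0.739 0.138 0.005]
vise [ 0.439 -0.661  0.005]
cam in tool [ 0.07397401 -0.00086615 -0.126147  ] 
 [[-0.001 -0.957 -0.292]
 [ 1.    -0.002  0.002]
 [-0.002 -0.292  0.957]]
[[ 0.971  0.238 -0.   ]
 [ 0.238 -0.971  0.001]
 [-0.    -0.001 -1.   ]]
```

```bash
python3 - <<'E'
import cv2
im=cv2.imread("pics/side0.png")[130:330,190:520]
cv2.imwrite("pics/side0z.png",cv2.resize(im,(792,480),interpolation=cv2.INTER_CUBIC))
E
```

```text
(no output)
```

View pics/side0z.png

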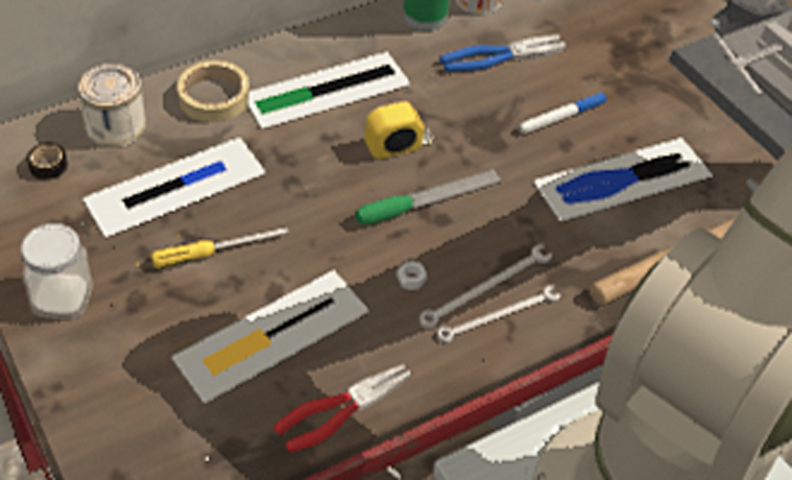

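```bash
python3 - <<'E'
import cv2
a=cv2.imread("pics/side0.png")[0:210,440:640]; b=cv2.imread("pics/scene0.png")[0:360,440:640]
cv2.imwrite("pics/sidedr.png",cv2.resize(a,None,fx=2.8,fy=2.8)); cv2.imwrite("pics/scdr.png",cv2.resize(b,None,fx=1.66,fy=1.66))
E
```

```text
(no output)
```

View pics/sidedr.png

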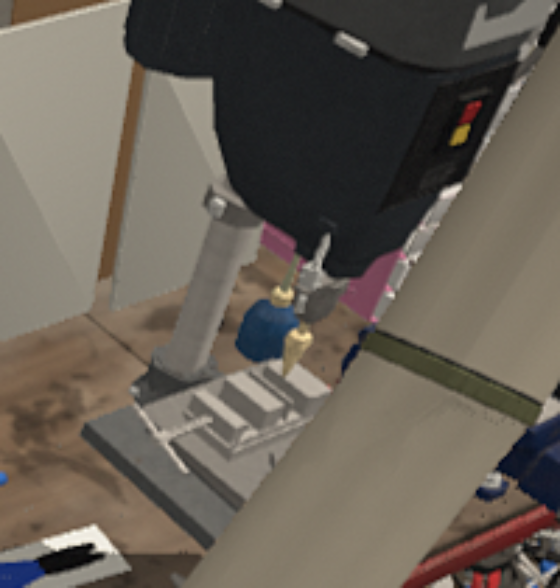

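View pics/scdr.png

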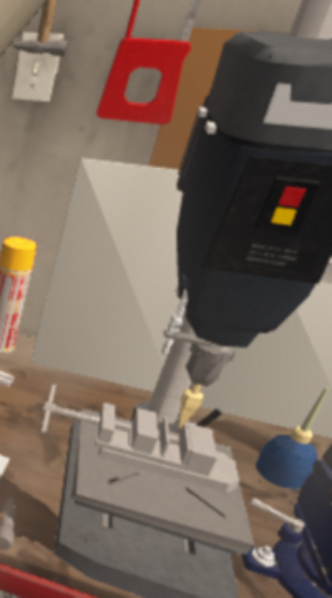

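```bash
python3 - <<'E'
from cell import *
from h import *
a=read_camera("side"); b=read_camera("scene")
def P(c):
    K=np.array([[c["fx"],0,c["cx"]],[0,c["fy"],c["cy"]],[0,0,1]]); return K@np.c_[cv2.Rodrigues(c["rvec"])[0],c["tvec"]]
def tri(s,t):
    X=cv2.triangulatePoints(P(a),P(b),np.array(s,float).reshape(2,1),np.array(t,float).reshape(2,1))[:,0]; return (X[:3]/X[3]).round(3)
S=lambda u,v:(440+u/2.8,v/2.8); T=lambda u,v:(440+u/1.66,v/1.66)
print("red btn",tri(S(470,111),T(293,197)),"yellow",tri(S(461,135),T(285,217)))
print("handle",tri(S(320,250),T(183,300)),"vise handle end",tri(S(140,408),T(50,385)),"latch",tri(S(352,44),T(208,127)))
print("chuck",tri(S(325,305),T(210,370)))
E
```

```text
red btn [ 0.31  -0.563  0.491] yellow [ 0.308 -0.563  0.47 ]
handle [ 0.361 -0.512  0.337] vise handle end [ 0.41  -0.396  0.147] latch [ 0.387 -0.482  0.536]
chuck [ 0.369 -0.569  0.249]
```

Emit:
apply_moves([
  [0,-0.2,0,0,0,0,1],
  [0,-0.4,0,0,0,0,1],
  [0,-0.6,0,0,0,0,1],
  [0,-0.8,0,0,0,0,1],
  [0,-1.0,0,0,0,0,1],
])

```text
time_s: 1.08
ee_pos: [0.1124, -0.4599, 0.2485]
ee_rot: [0.993, 0.12, 0.0, 0.0]
ft_force: [-0.0, 0.3, 0.7]
grip_width: 1.001
```

```bash
cat >> h.py <<'E'
def moves(s,targets):
    """targets: list of (x,y,z,yaw_deg) ; yaw = world angle of tool x axis. prints rows"""
    p=s["ee_pos"]; Rt=R.from_quat(s["ee_rot"])
    for x,y,z,yaw in targets:
        c,q=np.cos(np.radians(yaw)),np.sin(np.radians(yaw))
        Rg=R.from_matrix(np.array([[c,q,0],[q,-c,0],[0,0,-1]]))
        d=Rt.inv().apply(np.array([x,y,z])-p)/0.25
        r=np.degrees((Rt.inv()*Rg).as_rotvec())/120
        print([float(round(v,3))+0.0 for v in np.r_[d,r]])
def show(s):
    Rt=R.from_quat(s["ee_rot"]).as_matrix()
    print("t",round(s["time_s"],2),"p",s["ee_pos"].round(4),"yaw",np.degrees(np.arctan2(Rt[1,0],Rt[0,0])).round(2),"tilt",Rt[:2,2].round(4),"F",s["ft_force"].round(1),"g",round(s["grip_width"],3),"q",s["q"].round(2))
E
python3 - <<'E'
from cell import *
from h import *
s=get_state(); show(s)
t=[]
for az in (-66,-56,-46,-36,-26): t.append((0.44*np.cos(np.radians(az)),0.44*np.sin(np.radians(az)),0.25,90+az))
moves(s,t)
E
```

```text
t 1.07 p [ 0.1124 -0.4599  0.2485] yaw 13.74 tilt [ 0.0002 -0.0006] F [-0.   0.3  0.7] g 1.001 q [ 1.23  0.3  -0.02  2.16  0.01  0.68 -0.13]
[0.314, -0.162, -0.006, 0.0, 0.0, -0.086]
[0.61, -0.243, -0.006, 0.0, 0.0, -0.169]
[0.887, -0.374, -0.006, 0.0, 0.0, -0.252]
[1.138, -0.551, -0.006, 0.0, 0.0, -0.336]
[1.354, -0.769, -0.007, 0.0, 0.0, -0.419]
```

Emit:
apply_moves([
  [0.3,-0.16,0,0,0,-0.085,1],
  [0.6,-0.24,0,0,0,-0.17,1],
  [0.89,-0.37,0,0,0,-0.25,1],
  [0.89,-0.37,0,0,0,-0.25,1],
])

```text
time_s: 1.58
ee_pos: [0.3087, -0.3174, 0.2487]
ee_rot: [0.928, 0.374, 0.0, 0.001]
ft_force: [-0.1, -1.9, 0.6]
grip_width: 1.0
```

```bash
python3 - <<'E'
from cell import *
from h import *
s=get_state(); show(s)
t=[]
for az in (-36,-26): t.append((0.44*np.cos(np.radians(az)),0.44*np.sin(np.radians(az)),0.27,90+az))
t+=[(0.45,-0.2,0.3,80),(0.5,-0.2,0.3,90)]
moves(s,t)
E
```

```text
t 1.57 p [ 0.3087 -0.3174  0.2487] yaw 43.9 tilt [ 0.0011 -0.0008] F [-0.1 -1.9  0.6] g 1.0 q [ 0.86  0.27 -0.23  2.21  0.1   0.67 -0.25]
[0.299, -0.038, -0.085, 0.001, 0.0, -0.084]
[0.596, -0.118, -0.085, 0.001, 0.0, -0.167]
[0.733, 0.054, -0.205, 0.001, 0.0, -0.301]
[0.877, 0.192, -0.205, 0.001, 0.0, -0.384]
```

Emit:
apply_moves([
  [0.3,-0.04,-0.08,0,0,-0.08,1],
  [0.6,-0.1,-0.12,0,0,-0.165,1],
  [0.7,0,-0.2,0,0,-0.25,1],
  [0.8,0.12,-0.2,0,0,-0.33,1],
  [0.88,0.19,-0.2,0,0,-0.385,1],
])

```text
time_s: 2.2
ee_pos: [0.5008, -0.2007, 0.2988]
ee_rot: [0.706, 0.709, 0.0, 0.001]
ft_force: [-0.5, 0.6, -0.3]
grip_width: 0.999
```

```bash
python3 - <<'E'
from cell import *
from h import *
w=read_camera("wrist"); np.savez("w1.npz",**w); cv2.imwrite("pics/w1.png",w["frame"])
s=get_state(); show(s)
E
```

```text
t 2.25 p [ 0.5036 -0.2003  0.2986] yaw 90.57 tilt [0.0036 0.0005] F [ 4.9 -0.1  1.5] g 1.003 q [ 0.63  0.35 -0.47  1.94  0.2   0.89  0.06]
```

View pics/w1.png

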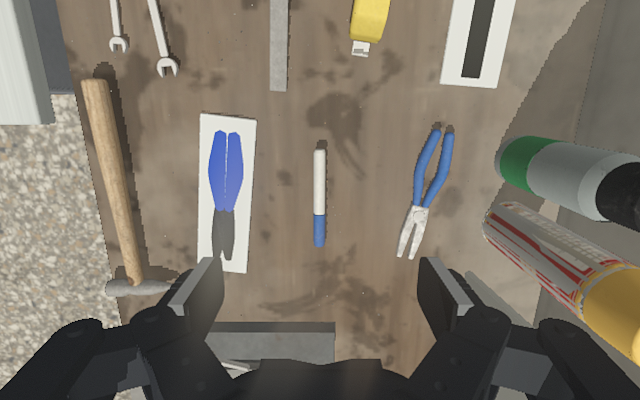

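The wrist view shows the pliers at about (425,190), marker (320,195), pliers tile (227,192) with the outline handle up, the vise base at the bottom and the hammer at left.

```bash
cat >> h.py <<'E'
def rect(c,mask,z,name="",show=True):
    """largest contour of mask -> world min-area rect at plane z: centre, long axis angle deg, (w,l)"""
    mask=cv2.morphologyEx(mask.astype(np.uint8)*255,cv2.MORPH_CLOSE,np.ones((5,5)))
    cs=cv2.findContours(mask,cv2.RETR_EXTERNAL,cv2.CHAIN_APPROX_NONE)[0]
    k=max(cs,key=cv2.contourArea)[:,0]
    P=ray(c,k,z)[:,:2]*1000
    (cx,cy),(a,b),_=r=cv2.minAreaRect(P.astype(np.float32)); bx=cv2.boxPoints(r)
    e=[bx[1]-bx[0],bx[2]-bx[1]]; e=max(e,key=np.linalg.norm)
    ang=np.degrees(np.arctan2(e[1],e[0]))%180
    if show: print(name,"c",np.round([cx,cy],1),"ang",round(float(ang),2),"wl",np.round(sorted((a,b)),1),"px",k.min(0),k.max(0))
    return np.array([cx,cy]),ang,P
def roi(c,box):
    m=np.zeros(c["frame"].shape[:2],bool); x0,y0,x1,y1=box; m[y0:y1,x0:x1]=1; return m
E
python3 - <<'E'
from h import *
w=dict(np.load("w1.npz")); f=w["frame"].astype(int); hsv=cv2.cvtColor(w["frame"],cv2.COLOR_BGR2HSV).astype(int)
H,S,V=hsv[...,0],hsv[...,1],hsv[...,2]
blue=(H>95)&(H<130)&(S>90)
grey=(S<45)&(V>110)
white=(S<40)&(V>190)
for n,(x,y) in dict(bench=(380,110),tile=(245,130),handle=(423,175),head=(410,235),black=(224,230),outblue=(225,170),mk=(320,170),cap=(320,230)).items(): print(n,hsv[y,x])
m=roi(w,(185,105,262,278)); rect(w,(white|blue|((V<90)&(S<60)))&m,0.004,"tileP")
rect(w,blue&m,0.004,"tileP blue"); 
m=roi(w,(390,115,465,270)); rect(w,(blue|grey)&m,0.007,"pliers"); rect(w,blue&m,.007,"pl blue"); rect(w,grey&m,.007,"pl head")
m=roi(w,(305,135,335,255)); rect(w,(blue|grey)&m,0.008,"marker"); rect(w,blue&m,0.008,"cap")
E
```

```text
bench [ 17  61 141]
tile [ 30   9 225]
handle [108 134 162]
head [ 16  68 127]
black [ 26  16 115]
outblue [113  83 200]
mk [ 24  16 224]
cap [108 120 177]
tileP c [ 374.1 -252.9] ang 82.97 wl [ 69.4 217.1] px [198 113] [256 272]
tileP blue c [ 377.8 -218.3] ang 84.52 wl [ 44.  106.2] px [208 130] [242 211]
pliers c [ 638.2 -252.3] ang 81.61 wl [ 45.  178.4] px [396 130] [454 259]
pl blue c [ 643.7 -213.7] ang 81.0 wl [ 42.7 100.4] px [413 130] [453 207]
pl head c [ 625.8 -297.3] ang 77.86 wl [32.8 84.7] px [396 199] [428 259]
marker c [ 499.3 -254.9] ang 89.83 wl [ 15.5 134.9] px [313 149] [325 247]
cap c [ 499.5 -298.2] ang 89.88 wl [13.5 45.3] px [314 215] [324 246]
```

```bash
python3 - <<'E'
from h import *
from cell import *
w=dict(np.load("w1.npz"))
cv2.imwrite("pics/w1z.png",cv2.resize(w["frame"][115:270,375:475],None,fx=3.8,fy=3.8,interpolation=cv2.INTER_CUBIC))
E
```

```text
(no output)
```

View pics/w1z.png

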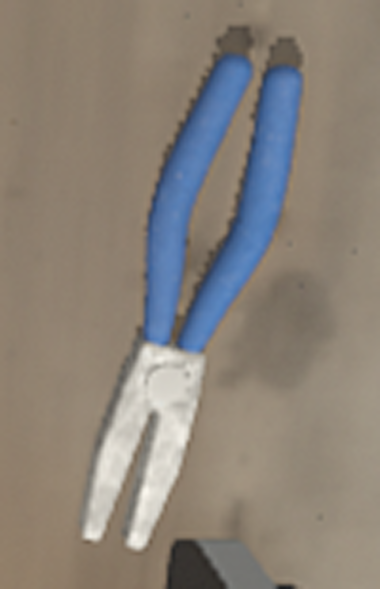

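```bash
python3 - <<'E'
from h import *
from cell import *
w=dict(np.load("w1.npz"))
P=ray(w,[(375+u/3.8,115+v/3.8) for u,v in [(235,60),(287,70),(90,540),(135,548),(170,382),(261,64),(112,543)]],0.007)[:,:2]*1000
print(P.round(1)); d=P[5]-P[6]; print(np.degrees(np.arctan2(d[1],d[0])),np.linalg.norm(d)); d=P[5]-P[4];print(np.degrees(np.arctan2(d[1],d[0])))
s=get_state(); show(s)
E
```

```text
[[ 645.4 -164.6]
 [ 662.8 -167.7]
 [ 610.7 -337.9]
 [ 627.5 -341.2]
 [ 634.4 -276.3]
 [ 654.1 -165.8]
 [ 618.9 -339.1]]
78.52167056698639 176.83900129735827
79.91918617110646
t 2.25 p [ 0.5036 -0.2003  0.2986] yaw 90.57 tilt [0.0036 0.0005] F [ 4.9 -0.1  1.5] g 1.003 q [ 0.63  0.35 -0.47  1.94  0.2   0.89  0.06]
```

```bash
cat > m.py <<'E'
import sys,ast
from cell import *
from h import *
s=get_state(); show(s); moves(s,ast.literal_eval(sys.argv[1]))
E
python3 m.py "[(.5674,-.2411,.2,84),(.6308,-.2819,.12,79),(.6308,-.2819,.06,79)]"
```

```text
t 2.25 p [ 0.5036 -0.2003  0.2986] yaw 90.57 tilt [0.0036 0.0005] F [ 4.9 -0.1  1.5] g 1.003 q [ 0.63  0.35 -0.47  1.94  0.2   0.89  0.06]
[-0.166, 0.252, 0.395, 0.002, 0.0, 0.055]
[-0.332, 0.503, 0.716, 0.002, 0.0, 0.096]
[-0.332, 0.502, 0.956, 0.002, 0.0, 0.096]
```

Emit:
apply_moves([
  [-0.11,0.17,0.24,0,0,0.03,0.4],
  [-0.22,0.34,0.48,0,0,0.06,0.4],
  [-0.33,0.5,0.72,0.002,0,0.096,0.4],
  [-0.332,0.502,0.8,0.002,0,0.096,0.4],
  [-0.332,0.502,0.8,0.002,0,0.096,0.4],
])

```text
time_s: 2.88
ee_pos: [0.6226, -0.2843, 0.0925]
ee_rot: [0.775, 0.632, -0.003, -0.005]
ft_force: [-0.7, 0.1, 0.4]
grip_width: 0.7
```

```bash
python3 m.py "[(.6308,-.2819,.05,79),(.6308,-.2819,.02,79)]"; python3 - <<'E'
from h import *
from cell import *
w=read_camera("wrist"); np.savez("w2.npz",**w); cv2.imwrite("pics/w2.png",w["frame"])
E
```

```text
t 2.88 p [ 0.6226 -0.2843  0.0925] yaw 78.35 tilt [-0.0114  0.0032] F [-0.7  0.1  0.4] g 0.7 q [ 0.53  0.75 -0.3   1.79  0.33  0.67 -0.16]
[0.016, 0.032, 0.169, -0.006, 0.0, -0.005]
[0.016, 0.034, 0.289, -0.006, 0.0, -0.005]
```

View pics/w2.png

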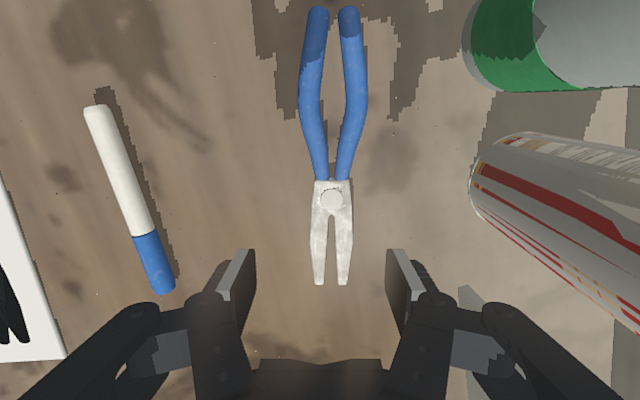

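The pliers lie nearly straight up the image, from handle ends (334,8) to tips (331,284), between the pads. The marker is clear at left.

```bash
python3 - <<'E'
from h import *
from cell import *
w=dict(np.load("w2.npz"))
P=ray(w,[(318,6),(350,6),(319,284),(344,284),(332,197),(311,215),(353,215)],0.007)[:,:2]*1000
print(P.round(1)); a=(P[0]+P[1])/2; b=(P[2]+P[3])/2;d=a-b; print((a+b)/2,np.degrees(np.arctan2(d[1],d[0])),np.linalg.norm(d)); 
E
python3 m.py "[(.6308,-.2819,.05,79),(.6308,-.2819,.02,79)]"
```

```text
[[ 645.1 -161.5]
 [ 662.8 -165.3]
 [ 609.3 -336.5]
 [ 627.  -340. ]
 [ 631.2 -273.9]
 [ 614.8 -283.5]
 [ 642.6 -289.2]]
[ 636.06271242 -250.8111068 ] 78.41928888580702 178.46929287267798
t 2.92 p [ 0.6232 -0.2838  0.0954] yaw 78.38 tilt [-0.0084  0.0023] F [-1.2 -1.2 -0.3] g 0.698 q [ 0.53  0.74 -0.3   1.79  0.33  0.67 -0.16]
[0.014, 0.03, 0.181, -0.004, 0.0, -0.005]
[0.014, 0.031, 0.301, -0.004, 0.0, -0.005]
```

Emit:
apply_moves([
  [0.012,0.03,0.1,-0.004,0,0,0.4],
  [0.012,0.03,0.18,-0.004,0,0,0.4],
  [0.012,0.03,0.18,-0.004,0,0,0.4],
])

```text
time_s: 3.3
ee_pos: [0.6309, -0.2823, 0.0532]
ee_rot: [0.775, 0.632, 0.001, 0.001]
ft_force: [0.0, 0.4, 0.8]
grip_width: 0.701
```

```bash
python3 m.py "[(.630,-.2815,.02,78.5)]"
```

```text
t 3.3 p [ 0.6309 -0.2823  0.0532] yaw 78.43 tilt [ 0.0025 -0.001 ] F [0.  0.4 0.8] g 0.701 q [ 0.51  0.8  -0.27  1.8   0.36  0.59 -0.19]
[0.002, -0.005, 0.133, 0.001, 0.0, -0.001]
```

Emit:
apply_moves([
  [0,-0.004,0.07,0.001,0,0,0.4],
  [0,-0.004,0.132,0.001,0,0,0.4],
  [0,-0.004,0.132,0.001,0,0,0.4],
  [0,-0.004,0.132,0.001,0,0,0.0],
  [0,-0.004,0.132,0.001,0,0,-1],
])

```text
time_s: 3.92
ee_pos: [0.6314, -0.2825, 0.0207]
ee_rot: [0.775, 0.632, 0.001, 0.001]
ft_force: [0.1, 0.7, 12.1]
grip_width: 0.301
```

Emit:
apply_moves([
  [0,0,0,0,0,0,-1],
  [0,0,0,0,0,0,-1],
  [0,0,0,0,0,0,-1],
])

```text
time_s: 4.3
ee_pos: [0.6314, -0.2826, 0.021]
ee_rot: [0.775, 0.632, 0.001, 0.001]
ft_force: [-1.8, 1.3, 6.6]
grip_width: 0.287
```

```bash
python3 - <<'E'
from h import *
from cell import *
w=read_camera("wrist"); np.savez("w3.npz",**w); cv2.imwrite("pics/w3.png",w["frame"]); show(get_state())
E
```

```text
t 4.35 p [ 0.6314 -0.2826  0.021 ] yaw 78.43 tilt [ 0.0028 -0.0013] F [-1.1  0.   5.7] g 0.286 q [ 0.5   0.84 -0.25  1.8   0.37  0.54 -0.2 ]
```

View pics/w3.png

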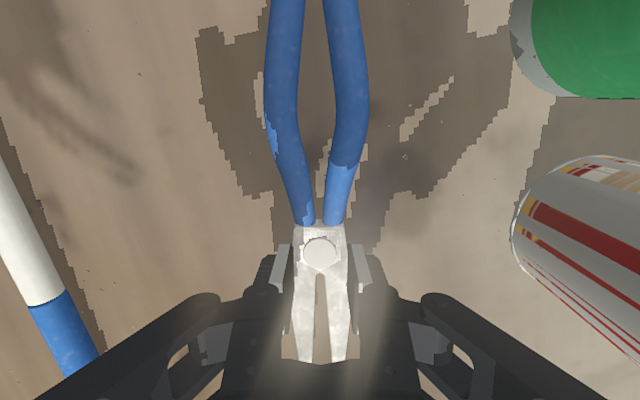

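```bash
python3 - <<'E'
from h import *
from cell import *
w=dict(np.load("w3.npz")); s=get_state()
P=ray(w,[(321,250),(306,228),(332,228)],0.010)
Rt=R.from_quat(s["ee_rot"]); print(Rt.inv().apply(P-s["ee_pos"]).round(4)*1000)
E
python3 m.py "[(.6314,-.2826,.08,78.43)]"
```

```text
[[ 9.1 -0.3 11. ]
 [19.8 -7.  10.9]
 [19.8  4.6 11. ]]
t 4.35 p [ 0.6314 -0.2826  0.021 ] yaw 78.43 tilt [ 0.0028 -0.0013] F [-1.1  0.   5.7] g 0.286 q [ 0.5   0.84 -0.25  1.8   0.37  0.54 -0.2 ]
[0.0, 0.001, -0.236, 0.001, 0.0, 0.0]
```

Emit:
apply_moves([
  [0,0,-0.12,0,0,0,-1],
  [0,0,-0.28,0,0,0,-1],
  [0,0,-0.28,0,0,0,-1],
])

```text
time_s: 4.72
ee_pos: [0.6325, -0.283, 0.0932]
ee_rot: [0.775, 0.632, 0.002, 0.003]
ft_force: [-0.5, 0.1, -3.7]
grip_width: 0.277
```

```bash
python3 - <<'E'
from h import *
from cell import *
w=read_camera("wrist"); np.savez("w3.npz",**w); cv2.imwrite("pics/w4.png",w["frame"]); 
E
python3 m.py "[(.3704,-.2827,.05,83)]"
```

```text
t 4.78 p [ 0.6314 -0.2828  0.0914] yaw 78.4 tilt [ 0.0041 -0.0018] F [-1.4  0.4 -2. ] g 0.286 q [ 0.53  0.75 -0.3   1.78  0.34  0.65 -0.17]
[-0.21, -1.024, 0.161, 0.002, 0.001, -0.038]
```

View pics/w4.png

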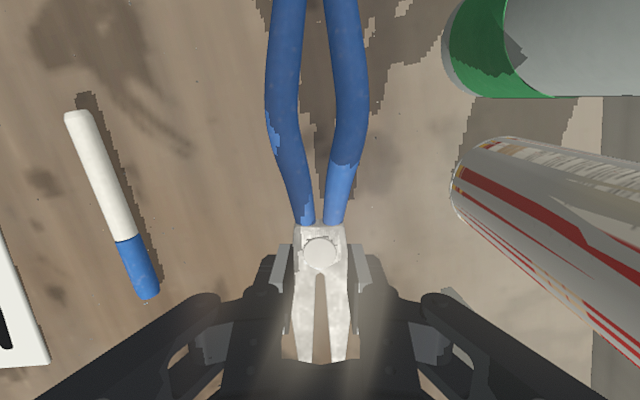

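Held, with the handles unmoved relative to the jaws and the pivot at (321,250).

Emit:
apply_moves([
  [-0.05,-0.25,0,0,0,-0.01,-1],
  [-0.1,-0.5,0,0,0,-0.02,-1],
  [-0.16,-0.75,0,0.002,0,-0.03,-1],
  [-0.21,-0.97,0,0.002,0,-0.038,-1],
  [-0.21,-0.97,0,0.002,0,-0.038,-1],
])

```text
time_s: 5.4
ee_pos: [0.3763, -0.2847, 0.0888]
ee_rot: [0.75, 0.661, -0.003, -0.004]
ft_force: [2.1, -0.5, -2.6]
grip_width: 0.287
```

Emit:
apply_moves([
  [0,-0.03,0,0,0,0,-1],
  [0,-0.05,0,0,0,0,-1],
])

```text
time_s: 5.65
ee_pos: [0.3709, -0.2834, 0.0894]
ee_rot: [0.749, 0.663, -0.001, -0.001]
ft_force: [-0.2, -0.7, -2.0]
grip_width: 0.285
```

```bash
python3 - <<'E'
from h import *
from cell import *
w=read_camera("wrist"); np.savez("w5.npz",**w); cv2.imwrite("pics/w5.png",w["frame"]); 
E
python3 m.py "[(.3702,-.2847,.05,83),(.3702,-.2847,.0255,83)]"
```

```text
t 5.7 p [ 0.3701 -0.2833  0.0894] yaw 83.01 tilt [-0.0028  0.0003] F [-1.   0.7 -2.2] g 0.278 q [ 0.71  0.58 -0.25  2.3   0.47  0.31 -0.08]
[-0.006, 0.001, 0.158, -0.001, 0.0, 0.0]
[-0.006, 0.002, 0.256, -0.001, 0.0, 0.0]
```

View pics/w5.png

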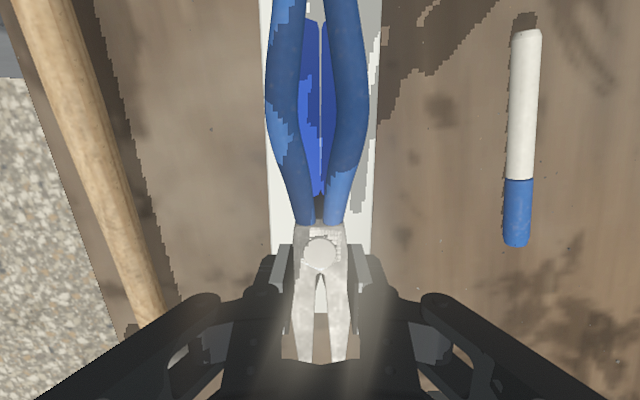

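Emit:
apply_moves([
  [-0.006,0,0.08,0,0,0,-1],
  [-0.006,0,0.16,0,0,0,-1],
  [-0.006,0,0.22,0,0,0,-1],
  [-0.006,0,0.254,0,0,0,-1],
  [-0.006,0,0.254,0,0,0,-1],
])

```text
time_s: 6.32
ee_pos: [0.3705, -0.2848, 0.0259]
ee_rot: [0.749, 0.663, -0.001, -0.001]
ft_force: [-0.2, 0.9, -2.7]
grip_width: 0.283
```

```bash
python3 m.py "[(.3702,-.2847,.0255,83)]"
```

```text
t 6.33 p [ 0.3705 -0.2848  0.0259] yaw 83.03 tilt [-0.0026  0.0001] F [-0.2  0.9 -2.7] g 0.283 q [ 0.61  0.71 -0.11  2.33  0.57  0.13 -0.16]
[0.0, -0.001, 0.001, -0.001, 0.0, 0.0]
```

Emit:
apply_moves([
  [0,0,0.004,0,0,0,-1],
  [0,0,0.004,0,0,0,-0.3],
  [0,0,0.004,0,0,0,-0.1],
  [0,0,0.004,0,0,0,0.1],
])

```text
time_s: 6.82
ee_pos: [0.3702, -0.2853, 0.0255]
ee_rot: [0.749, 0.662, -0.001, -0.0]
ft_force: [0.5, 0.5, 0.1]
grip_width: 0.551
```

Emit:
apply_moves([
  [0,0,-0.1,0,0,0,0.1],
  [0,0,-0.25,0,0,0,0.1],
  [0,0,-0.5,0,0,0,0.3],
])

```text
time_s: 7.2
ee_pos: [0.3697, -0.2845, 0.1506]
ee_rot: [0.749, 0.663, -0.001, -0.002]
ft_force: [-0.2, -1.0, -0.4]
grip_width: 0.653
```

```bash
python3 - <<'E'
from h import *
from cell import *
w=read_camera("wrist"); np.savez("w6.npz",**w); cv2.imwrite("pics/w6.png",w["frame"]); 
E
python3 m.py "[(.45,0.0,.3,90),(.45,.1,.3,90)]"
```

```text
t 7.25 p [ 0.3714 -0.2856  0.1577] yaw 83.0 tilt [ 0.0013 -0.0038] F [ 0.7 -0.2  5.2] g 0.653 q [ 0.84  0.47 -0.42  2.24  0.41  0.5  -0.02]
[1.17, 0.174, -0.573, 0.001, 0.002, -0.058]
[1.567, 0.125, -0.575, 0.001, 0.002, -0.058]
```

View pics/w6.png

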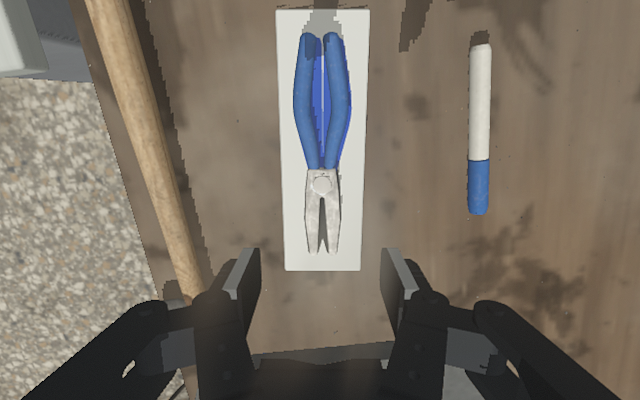

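The pliers lie on the tile, with handles at (322,33) and tips at (323,253). The tile spans rows 10–271, and thin strips of blue outline show at the right of the handle.

```bash
python3 - <<'E'
from h import *
w=dict(np.load("w6.npz")); hsv=cv2.cvtColor(w["frame"],cv2.COLOR_BGR2HSV).astype(int);H,S,V=hsv[...,0],hsv[...,1],hsv[...,2]
T=ray(w,[(277,10),(369,10),(285,270),(359,270)],0.004)[:,:2]*1000; tc=T.mean(0); d=(T[0]+T[1]-T[2]-T[3])/2
print("tile",tc,np.degrees(np.arctan2(d[1],d[0])),np.linalg.norm(d))
P=ray(w,[(311,34),(331,34),(314,251),(333,253),(322,184)],0.011)[:,:2]*1000;a=(P[0]+P[1])/2;b=(P[2]+P[3])/2;d=a-b
print("pl",(a+b)/2,np.degrees(np.arctan2(d[1],d[0])),np.linalg.norm(d))
E
```

```text
tile [ 373.90620378 -254.71164864] 82.85231787675431 212.9483124332658
pl [ 374.12566162 -252.46701993] 83.72545163559914 174.22299393681539
```

Emit:
apply_moves([
  [0.22,0.02,-0.2,0,0,-0.01,0.5],
  [0.44,0.06,-0.4,0,0,-0.02,0.5],
  [0.66,0.1,-0.55,0,0,-0.03,0.5],
  [0.83,0.15,-0.57,0,0,-0.04,0.5],
  [1.0,0.2,-0.57,0,0,-0.058,0.5],
])

```text
time_s: 7.88
ee_pos: [0.4517, -0.0413, 0.2944]
ee_rot: [0.707, 0.707, -0.0, 0.001]
ft_force: [0.3, -0.1, -0.5]
grip_width: 0.749
```

```bash
python3 m.py "[(.45,.2,.3,90)]"
```

```text
t 7.88 p [ 0.4517 -0.0413  0.2944] yaw 89.98 tilt [ 0.0013 -0.0014] F [ 0.3 -0.1 -0.5] g 0.749 q [ 0.49  0.27 -0.65  2.11  0.22  0.83 -0.29]
[0.965, -0.007, -0.024, 0.001, 0.001, 0.0]
```

Emit:
apply_moves([
  [0.24,0,-0.02,0,0,0,0.5],
  [0.48,0,-0.02,0,0,0,0.5],
  [0.72,0,-0.02,0,0,0,0.5],
  [0.96,0,-0.02,0,0,0,0.5],
  [0.96,0,-0.02,0,0,0,0.5],
])

```text
time_s: 8.5
ee_pos: [0.4501, 0.202, 0.2979]
ee_rot: [0.705, 0.709, 0.0, -0.001]
ft_force: [-0.1, -0.9, -0.8]
grip_width: 0.749
```

```bash
python3 - <<'E'
from h import *
from cell import *
w=read_camera("wrist"); np.savez("w7.npz",**w); cv2.imwrite("pics/w7.png",w["frame"]); show(get_state())
E
```

```text
t 8.55 p [0.4504 0.199  0.2974] yaw 90.21 tilt [-0.0025  0.0003] F [-0.2  0.1 -0.5] g 0.746 q [ 0.02  0.33 -0.71  2.03  0.28  0.88 -0.84]
```

View pics/w7.png

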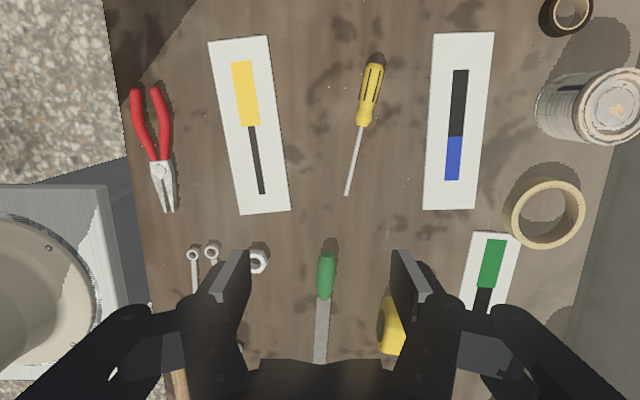

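Seen from the wrist: screwdriver tile at (249,125) with its yellow handle up, screwdriver (362,125), marker tile (458,120) with its blue cap end down, and the chisel grip at (326,275).

```bash
python3 - <<'E'
from h import *
w=dict(np.load("w7.npz")); hsv=cv2.cvtColor(w["frame"],cv2.COLOR_BGR2HSV).astype(int);H,S,V=hsv[...,0],hsv[...,1],hsv[...,2]
yel=(H>18)&(H<35)&(S>110)&(V>100); white=(S<40)&(V>175); dark=(V<95); blue=(H>105)&(H<130)&(S>90); 
m=roi(w,(200,30,298,220)); rect(w,(white)&m,.004,"tileS"); rect(w,(yel)&m,.004,"outY"); rect(w,dark&(S<90)&m,.004,"outK")
m=roi(w,(415,25,500,215)); rect(w,(white|dark|blue)&m,.004,"tileM"); rect(w,blue&m,.004,"outB"); rect(w,((V<120)&(S<80)|blue)&roi(w,(440,60,473,190)),.004,"out all")
m=roi(w,(340,55,392,200)); _,_,Py=rect(w,yel&m,.011,"sd handle"); rect(w,((S<45)&(V>120))&m,.011,"blade")
P=ray(w,[(375,63),(346,195),(362,128)],[0.011])[:,:2]*1000
T=ray(w,[(346,195)],0.011)[0,:2]*1000; 
for z in (.008,.011): 
  a=ray(w,[(375,62)],z)[0,:2]*1000;b=ray(w,[(346.5,195)],z)[0,:2]*1000; d=a-b; print((a+b)/2,np.degrees(np.arctan2(d[1],d[0])),np.linalg.norm(d))
E
```

```text
tileS c [364.  236.5] ang 96.49 wl [ 69.5 214. ] px [208  36] [290 215]
outY c [358.4 281.1] ang 96.47 wl [23.8 74.8] px [231  61] [259 126]
outK c [367.6 200.2] ang 96.59 wl [ 7.1 87. ] px [248 126] [264 193]
tileM c [616.8 243.8] ang 91.87 wl [ 69.4 216.5] px [423  31] [494 210]
outB c [618.4 205.3] ang 92.02 wl [17.8 55.7] px [445 136] [461 179]
out all c [617.1 243.9] ang 91.91 wl [ 17.9 132.9] px [445  70] [468 179]
sd handle c [505.6 281.1] ang 78.38 wl [22.1 73.6] px [355  62] [383 127]
blade c [490.4 200.5] ang 76.17 wl [10.7 89.5] px [343 127] [367 196]
[498.21130648 237.16664322] 79.98027352894994 164.02545218487455
[497.858055   237.45398367] 79.98027352894992 162.8420943235408
```

```bash
python3 m.py "[(.5027,.2664,.1,79.2),(.5027,.2664,.06,79.2)]"
```

```text
t 8.55 p [0.4504 0.199  0.2974] yaw 90.21 tilt [-0.0025  0.0003] F [-0.2  0.1 -0.5] g 0.746 q [ 0.02  0.33 -0.71  2.03  0.28  0.88 -0.84]
[0.269, 0.212, 0.789, -0.001, 0.0, 0.092]
[0.268, 0.213, 0.949, -0.001, 0.0, 0.092]
```

Emit:
apply_moves([
  [0.09,0.07,0.25,0,0,0.03,0.4],
  [0.18,0.14,0.5,0,0,0.06,0.4],
  [0.268,0.213,0.75,0,0,0.092,0.4],
  [0.268,0.213,0.9,0,0,0.092,0.4],
  [0.268,0.213,0.9,0,0,0.092,0.4],
])

```text
time_s: 9.18
ee_pos: [0.5024, 0.2615, 0.0692]
ee_rot: [0.772, 0.635, -0.005, -0.001]
ft_force: [0.0, 0.5, 0.3]
grip_width: 0.699
```

Emit:
apply_moves([
  [0,0,0,0,0,0,0.3],
])

```text
time_s: 9.3
ee_pos: [0.5043, 0.2629, 0.0739]
ee_rot: [0.772, 0.635, -0.001, -0.0]
ft_force: [0.0, 0.3, 0.4]
grip_width: 0.648
```

```bash
python3 - <<'E'
from h import *
from cell import *
w=read_camera("wrist"); np.savez("w8.npz",**w); cv2.imwrite("pics/w8.png",w["frame"])
E
python3 m.py "[(.5027,.2664,.022,79.2)]"
```

```text
t 9.35 p [0.5048 0.2632 0.0746] yaw 78.83 tilt [-0.0001  0.0005] F [-0.5 -0.8  0.4] g 0.645 q [-0.3   0.69 -0.42  2.07  0.58  0.49 -1.35]
[0.011, -0.011, 0.21, 0.0, 0.0, -0.003]
```

View pics/w8.png

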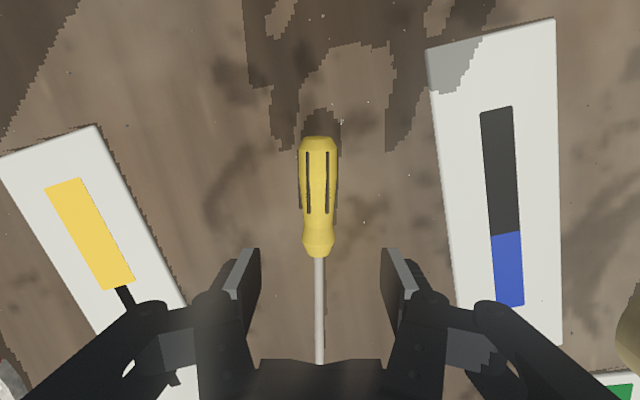

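The screwdriver is centred between the pads, with its handle from (319,137) to (319,258) and its blade running straight down the image.

```bash
python3 - <<'E'
from h import *
w=dict(np.load("w8.npz")); hsv=cv2.cvtColor(w["frame"],cv2.COLOR_BGR2HSV).astype(int);H,S,V=hsv[...,0],hsv[...,1],hsv[...,2]
yel=(H>18)&(H<35)&(S>110)&(V>100)
c,a,_=rect(w,yel&roi(w,(290,120,350,270)),.011,"h")
u=np.array([np.cos(np.radians(79)),np.sin(np.radians(79))]); print("centre",c-45*u,"grip",c-15*u)
E
```

```text
h c [505.3 280.1] ang 79.59 wl [22.2 74.7] px [298 136] [336 256]
centre [496.70903588 235.96010804] grip [502.43330574 265.40892355]
```

Emit:
apply_moves([
  [0.008,-0.01,0.1,0,0,-0.003,0.3],
  [0.008,-0.01,0.18,0,0,-0.003,0.3],
  [0.008,-0.01,0.21,0,0,-0.003,0.3],
  [0.008,-0.01,0.21,0,0,-0.003,0.0],
  [0.008,-0.01,0.21,0,0,-0.003,-1],
])

```text
time_s: 9.98
ee_pos: [0.5024, 0.2664, 0.0211]
ee_rot: [0.77, 0.638, -0.0, -0.0]
ft_force: [0.6, 0.3, -0.7]
grip_width: 0.306
```

Emit:
apply_moves([
  [0,0,0,0,0,0,-1],
  [0,0,0,0,0,0,-1],
  [0,0,0,0,0,0,-1],
])

```text
time_s: 10.35
ee_pos: [0.5024, 0.2664, 0.0213]
ee_rot: [0.77, 0.638, -0.0, -0.0]
ft_force: [-1.1, -1.0, 8.9]
grip_width: 0.249
```

```bash
python3 - <<'E'
from h import *
from cell import *
w=read_camera("wrist"); np.savez("w9.npz",**w); cv2.imwrite("pics/w9.png",w["frame"])
hsv=cv2.cvtColor(w["frame"],cv2.COLOR_BGR2HSV).astype(int);H,S,V=hsv[...,0],hsv[...,1],hsv[...,2]
yel=(H>18)&(H<35)&(S>110)&(V>100)
c,a,P=rect(w,yel&roi(w,(270,60,370,300)),.011,"h")
s=get_state(); Rt=R.from_quat(s["ee_rot"]); show(s)
Q=Rt.inv().apply(np.c_[P,np.full(len(P),11)]/1000-s["ee_pos"])*1000; print(Q.min(0),Q.max(0))
E
```

```text
h c [505.3 284.2] ang 79.17 wl [22.1 68.1] px [295 156] [346 299]
t 10.4 p [0.5025 0.2664 0.0213] yaw 79.23 tilt [-0.0003  0.0004] F [-0.1 -0.1  8.7] g 0.25 q [-0.36  0.77 -0.33  2.09  0.65  0.38 -1.41]
[-16.02408558 -11.62315905  10.26894056] [52.05531252 10.51696509 10.29957952]
```

View pics/w9.png

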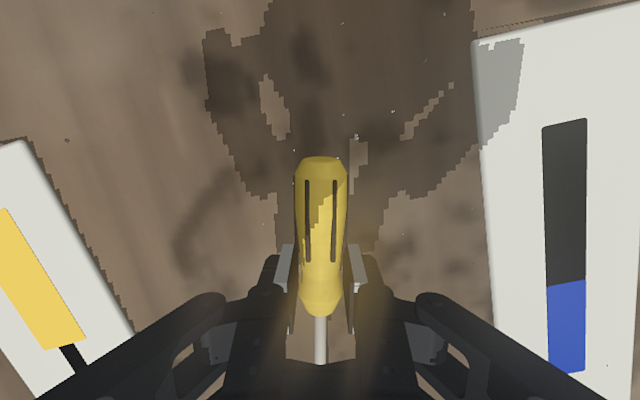

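Gripped near the blade end of the handle as intended. The handle end lies 51–52 mm ahead of the TCP, so the grip is 30 mm from the centre.

Emit:
apply_moves([
  [0,0,-0.12,0,0,0,-1],
  [0,0,-0.26,0,0,0,-1],
  [0,0,-0.26,0,0,0,-1],
])

```text
time_s: 10.78
ee_pos: [0.5032, 0.2669, 0.0876]
ee_rot: [0.77, 0.638, 0.001, -0.0]
ft_force: [0.1, -0.3, -1.6]
grip_width: 0.246
```

```bash
python3 m.py "[(.43,.2663,.09,88),(.3606,.2663,.09,96.5)]"
```

```text
t 10.78 p [0.5032 0.2669 0.0876] yaw 79.22 tilt [0.0017 0.0022] F [ 0.1 -0.3 -1.6] g 0.246 q [-0.29  0.68 -0.44  2.06  0.57  0.52 -1.34]
[-0.057, -0.287, -0.01, 0.001, -0.001, -0.073]
[-0.109, -0.56, -0.011, 0.001, -0.001, -0.144]
```

Emit:
apply_moves([
  [-0.04,-0.19,0,0,0,-0.05,-1],
  [-0.075,-0.38,0,0,0,-0.1,-1],
  [-0.109,-0.56,0,0,0,-0.144,-1],
  [-0.109,-0.56,0,0,0,-0.144,-1],
  [-0.109,-0.56,0,0,0,-0.144,-1],
])

```text
time_s: 11.4
ee_pos: [0.3599, 0.266, 0.0851]
ee_rot: [0.666, 0.746, -0.001, -0.001]
ft_force: [0.7, 0.4, -0.6]
grip_width: 0.246
```

```bash
python3 - <<'E'
from h import *
from cell import *
w=read_camera("wrist"); np.savez("w10.npz",**w); cv2.imwrite("pics/w10.png",w["frame"])
E
python3 m.py "[(.3606,.2663,.0253,96.5)]"
```

```text
t 11.45 p [0.3604 0.2659 0.0851] yaw 96.46 tilt [-0.0015  0.0002] F [ 0.3  0.  -1.4] g 0.244 q [-0.48  0.6  -0.4   2.34  0.74  0.33 -1.42]
[0.001, 0.001, 0.239, -0.001, 0.0, 0.0]
```

View pics/w10.png

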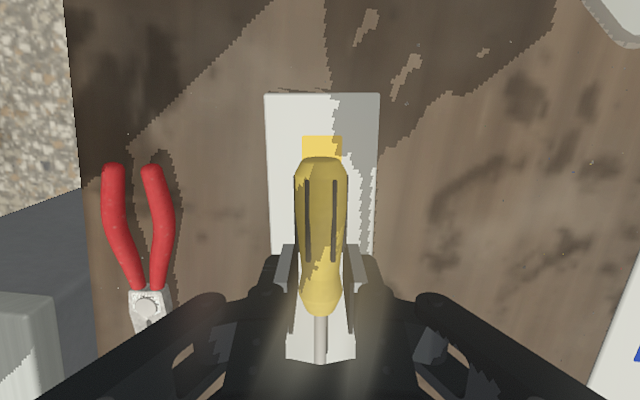

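Emit:
apply_moves([
  [0,0,0.08,0,0,0,-1],
  [0,0,0.16,0,0,0,-1],
  [0,0,0.215,0,0,0,-1],
  [0,0,0.237,0,0,0,-1],
  [0,0,0.237,0,0,0,-1],
])

```text
time_s: 12.08
ee_pos: [0.3604, 0.2656, 0.0255]
ee_rot: [0.666, 0.746, -0.001, -0.0]
ft_force: [0.1, 1.0, 0.3]
grip_width: 0.248
```

```bash
python3 m.py "[(.3606,.2663,.0253,96.5)]"
```

```text
t 12.07 p [0.3604 0.2656 0.0255] yaw 96.45 tilt [-0.0014 -0.0003] F [0.1 1.  0.3] g 0.248 q [-0.65  0.7  -0.16  2.37  0.96  0.13 -1.61]
[0.003, 0.001, 0.001, -0.001, 0.0, 0.0]
```

Contact reached (the carried weight reads off the wrist). I'll release it.

Emit:
apply_moves([
  [0.002,0,0,0,0,0,-0.4],
  [0.002,0,0,0,0,0,-0.2],
  [0.002,0,0,0,0,0,0],
  [0.002,0,0,0,0,0,0.1],
])

```text
time_s: 12.58
ee_pos: [0.3592, 0.2661, 0.026]
ee_rot: [0.666, 0.746, -0.001, -0.001]
ft_force: [0.6, -0.5, 0.2]
grip_width: 0.546
```

Emit:
apply_moves([
  [0,0,-0.1,0,0,0,0.1],
  [0,0,-0.25,0,0,0,0.1],
  [0,0,-0.45,0,0,0,0.3],
  [0,0,-0.5,0,0,0,0.3],
])

```text
time_s: 13.08
ee_pos: [0.3601, 0.2664, 0.1533]
ee_rot: [0.666, 0.746, 0.001, -0.0]
ft_force: [0.5, 0.1, 0.1]
grip_width: 0.652
```

```bash
python3 - <<'E'
from h import *
from cell import *
w=read_camera("wrist"); np.savez("w11.npz",**w); cv2.imwrite("pics/w11.png",w["frame"])
E
python3 m.py "[(.47,.02,.3,90)]"
```

```text
t 13.12 p [0.3603 0.2663 0.1533] yaw 96.47 tilt [0.001  0.0018] F [0.4 0.5 0.8] g 0.651 q [-0.29  0.5  -0.65  2.28  0.61  0.53 -1.3 ]
[-1.027, 0.326, -0.588, 0.001, -0.001, 0.054]
```

View pics/w11.png

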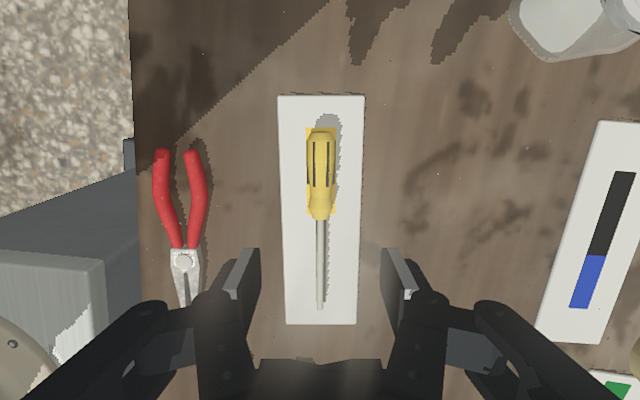

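The screwdriver covers its outline. The handle end is at (320,130), level with the yellow outline's top, and the blade runs to (320,308).

Emit:
apply_moves([
  [-0.2,0.1,-0.3,0,0,0.01,0.5],
  [-0.4,0.2,-0.58,0,0,0.02,0.5],
  [-0.6,0.3,-0.58,0,0,0.03,0.5],
  [-0.8,0.4,-0.58,0,0,0.04,0.5],
  [-1.0,0.5,-0.58,0,0,0.054,0.5],
])

```text
time_s: 13.75
ee_pos: [0.5005, 0.0499, 0.2939]
ee_rot: [0.707, 0.707, -0.001, -0.0]
ft_force: [0.5, -0.2, -0.6]
grip_width: 0.752
```

```bash
python3 m.py "[(.55,-.03,.3,90)]"
```

```text
t 13.75 p [0.5005 0.0499 0.2939] yaw 89.99 tilt [-0.001 -0.001] F [ 0.5 -0.2 -0.6] g 0.752 q [ 0.38  0.36 -0.78  2.01  0.33  0.89 -0.58]
[-0.32, 0.198, -0.024, 0.0, 0.0, 0.0]
```

Emit:
apply_moves([
  [-0.16,0.1,0,0,0,0,0.5],
  [-0.32,0.2,0,0,0,0,0.5],
  [-0.32,0.2,0,0,0,0,0.5],
])

```text
time_s: 14.12
ee_pos: [0.5505, -0.0319, 0.2917]
ee_rot: [0.709, 0.705, -0.002, -0.001]
ft_force: [-0.7, 1.0, 0.5]
grip_width: 0.743
```

```bash
python3 - <<'E'
from h import *
from cell import *
w=read_camera("wrist"); np.savez("w12.npz",**w); cv2.imwrite("pics/w12.png",w["frame"])
show(get_state())
E
```

```text
t 14.18 p [ 0.5495 -0.0295  0.2921] yaw 89.88 tilt [-0.0043 -0.0003] F [-0.4  1.  -0.6] g 0.75 q [ 0.49  0.43 -0.75  1.92  0.36  0.94 -0.43]
```

View pics/w12.png

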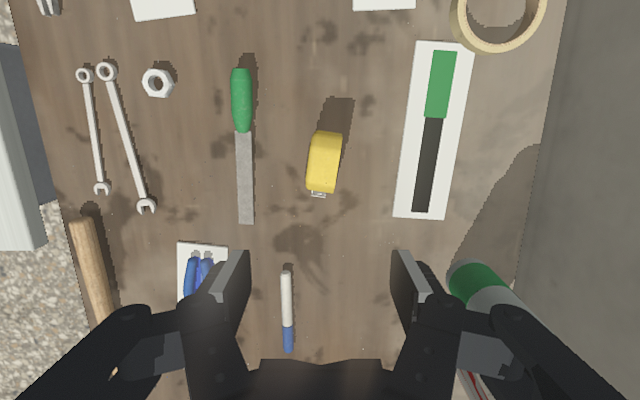

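The chisel spans (241,67)–(246,223), the chisel tile is at (434,130) with its green end up, the tape measure at (323,163), and a tape roll sits close to the tile's top right corner.

```bash
python3 - <<'E'
from h import *
w=dict(np.load("w12.npz")); hsv=cv2.cvtColor(w["frame"],cv2.COLOR_BGR2HSV).astype(int);H,S,V=hsv[...,0],hsv[...,1],hsv[...,2]
gr=(H>50)&(H<90)&(S>90); white=(S<40)&(V>175); dark=(V<95)&(S<90)
m=roi(w,(385,35,480,225)); rect(w,(white|dark|gr)&m,.004,"tileC"); rect(w,gr&m,.004,"outG"); rect(w,(dark|(gr))&m,.004,"out")
T=ray(w,[(417.5,40),(474.5,44),(446,219),(394,216)],.004)[:,:2]*1000; d=T[0]+T[1]-T[2]-T[3]; print("corners",T.round(1),T.mean(0),np.degrees(np.arctan2(d[1],d[0])))
m=roi(w,(225,55,262,230)); 
for z in (.0135,.018): rect(w,gr&m,z,"grip"); 
for z in (.004,.0135): rect(w,((S<50)&(V>90)&(V<190))&roi(w,(230,128,258,230)),z,"blade")
a=ray(w,[(241,67)],.0135)[0,:2]*1000;b=ray(w,[(246,223)],.0135)[0,:2]*1000; d=a-b; print((a+b)/2,np.degrees(np.arctan2(d[1],d[0])),np.linalg.norm(d))
print("roll near",ray(w,[(490,52),(458,30)],0)*1000)
E
```

```text
tileC c [685.2  -4.4] ang 85.82 wl [ 70.4 214.4] px [392  40] [474 220]
outG c [690.1  56.6] ang 85.98 wl [26.7 74.4] px [424  50] [456 117]
out c [685.8  -3.9] ang 85.98 wl [ 26.7 195.6] px [411  50] [456 211]
corners [[ 660.4  104.8]
 [ 725.6  100.2]
 [ 715.6 -112.3]
 [ 646.4 -107.8]] [686.99496253  -3.79506273] 86.77047535568393
grip c [456.4  39.8] ang 86.13 wl [24.1 71.8] px [230  68] [251 132]
grip c [457.5  39.9] ang 86.14 wl [23.9 71. ] px [230  68] [251 132]
blade c [451.4 -56.4] ang 87.86 wl [ 21.5 124.2] px [234 130] [253 224]
blade c [453.7 -54.1] ang 87.86 wl [ 21.  121.3] px [234 130] [253 224]
[455.65877021 -18.21355956] 87.59353409096231 189.93193287628623
roll near [[746.31505623  92.13156462   0.        ]
 [706.6393339  115.42421313   0.        ]]
```

```bash
python3 m.py "[(.4557,.0238,.12,87),(.4557,.0238,.08,87)]"
```

```text
t 14.18 p [ 0.5495 -0.0295  0.2921] yaw 89.88 tilt [-0.0043 -0.0003] F [-0.4  1.  -0.6] g 0.75 q [ 0.49  0.43 -0.75  1.92  0.36  0.94 -0.43]
[0.213, -0.373, 0.69, -0.002, 0.0, 0.024]
[0.213, -0.372, 0.85, -0.002, 0.0, 0.024]
```

Emit:
apply_moves([
  [0.1,-0.18,0.15,0,0,0.01,0.3],
  [0.213,-0.373,0.3,0,0,0.024,0.3],
  [0.213,-0.373,0.55,-0.002,0,0.024,0.3],
  [0.213,-0.373,0.78,-0.002,0,0.024,0.3],
  [0.213,-0.373,0.8,-0.002,0,0.024,0.3],
])

```text
time_s: 14.8
ee_pos: [0.4529, 0.0266, 0.0914]
ee_rot: [0.723, 0.691, -0.002, -0.001]
ft_force: [0.3, 0.0, 1.4]
grip_width: 0.65
```

Emit:
apply_moves([
  [0,0,0,0,0,0,0.3],
])

```text
time_s: 14.92
ee_pos: [0.4557, 0.0263, 0.0949]
ee_rot: [0.724, 0.69, 0.001, 0.001]
ft_force: [0.9, -1.6, -0.2]
grip_width: 0.647
```

```bash
python3 - <<'E'
from h import *
from cell import *
w=read_camera("wrist"); np.savez("w13.npz",**w); cv2.imwrite("pics/w13.png",w["frame"])
hsv=cv2.cvtColor(w["frame"],cv2.COLOR_BGR2HSV).astype(int);H,S,V=hsv[...,0],hsv[...,1],hsv[...,2]
gr=(H>50)&(H<90)&(S>90); c,a,_=rect(w,gr&roi(w,(260,100,380,300)),.0135,"grip"); t=np.radians(87.2); print("centre",c-61*np.array([np.cos(t),np.sin(t)]),"g",c-16*np.array([np.cos(t),np.sin(t)]))
E
python3 m.py "[(.4557,.0238,.023,87)]"
```

```text
grip c [457.2  39.6] ang 87.73 wl [24.4 73.4] px [303 140] [341 248]
centre [454.17159227 -21.36698227] g [456.36983191  23.57929391]
t 14.97 p [0.4562 0.026  0.0956] yaw 87.23 tilt [ 0.0037 -0.0001] F [ 1.2 -0.8  0.6] g 0.648 q [ 0.15  0.59 -0.46  2.31  0.73  0.38 -0.99]
[-0.009, -0.003, 0.29, 0.002, 0.0, 0.002]
```

View pics/w13.png

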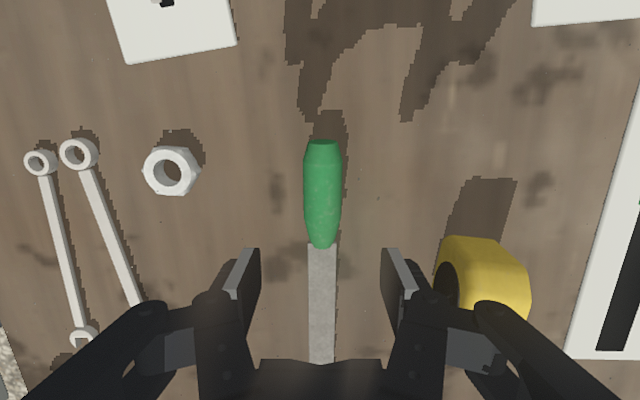

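```bash
python3 - <<'E'
from h import *
w=dict(np.load("w13.npz"))
for z in (.06,.03,0): print(z,ray(w,[(436,275),(445,238),(486,237)],z).round(3).tolist())
E
```

```text
0.06 [[0.517, 0.006, 0.06], [0.521, 0.028, 0.06], [0.543, 0.027, 0.06]]
0.03 [[0.528, -0.012, 0.03], [0.533, 0.014, 0.03], [0.558, 0.013, 0.03]]
0 [[0.539, -0.03, 0.0], [0.544, -0.0, 0.0], [0.574, -0.001, 0.0]]
```

Emit:
apply_moves([
  [-0.009,0,0.05,0.002,0,0,0.1],
  [-0.009,0,0.14,0.002,0,0,0.1],
  [-0.009,0,0.22,0.002,0,0,0.1],
  [-0.009,0,0.288,0.002,0,0,0.1],
  [-0.009,0,0.288,0.002,0,0,0.1],
])

```text
time_s: 15.6
ee_pos: [0.4558, 0.0228, 0.0219]
ee_rot: [0.724, 0.69, -0.001, -0.001]
ft_force: [1.0, 0.3, -0.5]
grip_width: 0.552
```

Emit:
apply_moves([
  [0,0,0,0,0,0,-0.2],
  [0,0,0,0,0,0,-1],
  [0,0,0,0,0,0,-1],
  [0,0,0,0,0,0,-1],
])

```text
time_s: 16.1
ee_pos: [0.4562, 0.0228, 0.0231]
ee_rot: [0.725, 0.689, -0.0, -0.0]
ft_force: [-1.0, 0.9, 4.9]
grip_width: 0.257
```

```bash
python3 - <<'E'
from h import *
from cell import *
w=read_camera("wrist"); np.savez("w14.npz",**w); cv2.imwrite("pics/w14.png",w["frame"])
hsv=cv2.cvtColor(w["frame"],cv2.COLOR_BGR2HSV).astype(int);H,S,V=hsv[...,0],hsv[...,1],hsv[...,2]
gr=(H>50)&(H<90)&(S>90)
c,a,P=rect(w,gr&roi(w,(260,60,380,310)),.0135,"h")
s=get_state(); Rt=R.from_quat(s["ee_rot"]); show(s)
Q=Rt.inv().apply(np.c_[P,np.full(len(P),13.5)]/1000-s["ee_pos"])*1000; print(Q.min(0),Q.max(0))
E
```

```text
h c [456.2  39.7] ang 86.93 wl [24.7 74.7] px [291 151] [349 308]
t 16.15 p [0.4561 0.0227 0.0231] yaw 87.14 tilt [-0.0004  0.0003] F [-1.3 -0.2  6.7] g 0.256 q [-0.04  0.71 -0.19  2.35  0.96  0.15 -1.19]
[-20.39069465 -13.0880991    9.61731475] [54.34393992 11.66212437  9.64024565]
```

View pics/w14.png

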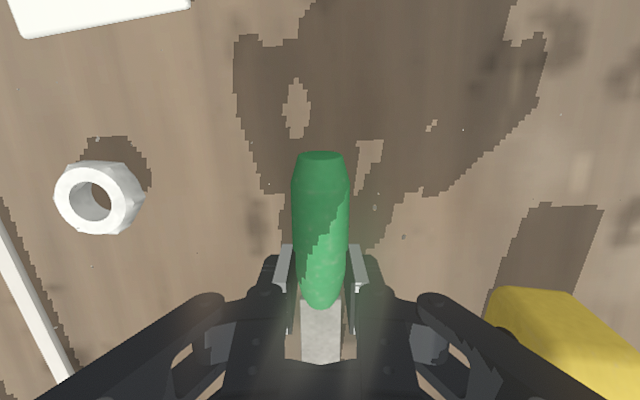

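Grasped on the green grip, whose end is about 53.5 mm ahead of the TCP, i.e. gripped about 44 mm from the centre. I'll lift it well above the tape measure.

Emit:
apply_moves([
  [0,0,-0.1,0,0,0,-1],
  [0,0,-0.25,0,0,0,-1],
  [0,0,-0.45,0,0,0,-1],
  [0,0,-0.5,0,0,0,-1],
])

```text
time_s: 16.65
ee_pos: [0.4567, 0.0225, 0.15]
ee_rot: [0.725, 0.689, 0.001, 0.001]
ft_force: [-0.1, 0.2, -2.5]
grip_width: 0.256
```

```bash
python3 - <<'E'
from h import *
from cell import *
w=read_camera("side"); cv2.imwrite("pics/s1.png",w["frame"][100:340,180:520])
E
python3 m.py "[(.6886,.0399,.148,85.9)]"
```

```text
t 16.7 p [0.4568 0.0224 0.1499] yaw 87.08 tilt [ 0.0021 -0.0002] F [ 0.2  0.1 -1. ] g 0.257 q [ 0.29  0.51 -0.64  2.26  0.61  0.54 -0.88]
[0.117, 0.922, 0.01, 0.001, 0.0, 0.01]
```

View pics/s1.png

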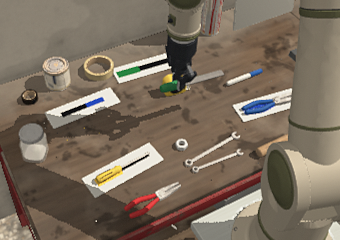

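The chisel is held level above the bench.

Emit:
apply_moves([
  [0.03,0.23,0,0,0,0,-1],
  [0.06,0.46,0,0,0,0,-1],
  [0.09,0.7,0,0,0,0.01,-1],
  [0.117,0.922,0,0,0,0.01,-1],
  [0.117,0.922,0,0,0,0.01,-1],
])

```text
time_s: 17.32
ee_pos: [0.6906, 0.041, 0.1443]
ee_rot: [0.732, 0.681, -0.0, -0.001]
ft_force: [-1.3, -0.1, -1.4]
grip_width: 0.255
```

Emit:
apply_moves([
  [0,0,0.1,0,0,0,-1],
  [0,0,0.2,0,0,0,-1],
  [0,0,0.2,0,0,0,-1],
])

```text
time_s: 17.7
ee_pos: [0.6852, 0.0403, 0.0936]
ee_rot: [0.731, 0.682, -0.003, -0.002]
ft_force: [0.2, -0.2, -1.3]
grip_width: 0.258
```

```bash
python3 - <<'E'
from h import *
from cell import *
w=read_camera("wrist"); np.savez("w15.npz",**w); cv2.imwrite("pics/w15.png",w["frame"])
E
python3 m.py "[(.6886,.0399,.0275,85.9)]"
```

```text
t 17.75 p [0.6862 0.0408 0.0952] yaw 86.02 tilt [-0.0051 -0.0009] F [-0.   0.1 -0.3] g 0.255 q [ 0.22  0.8  -0.6   1.77  0.62  0.77 -0.76]
[-0.002, 0.011, 0.271, -0.002, 0.001, 0.001]
```

View pics/w15.png

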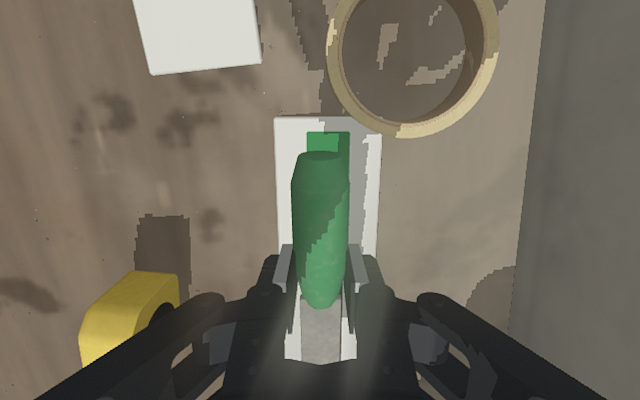

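```bash
python3 - <<'E'
from h import *
from cell import *
w=dict(np.load("w15.npz"))
P=ray(w,[(306.5,140),(349.5,140),(274.5,140),(381.5,140),(276,230),(379,230),(328,131),(278,118)],.004)*1000
print(P.round(1)); t=np.radians(85.9);u=np.array([np.cos(t),np.sin(t)]);n=np.array([u[1],-u[0]])
for a in (P[0]+P[1],P[2]+P[3],P[4]+P[5]): print("perp offset rel (685.5,-4)",(a[:2]/2-[685.5,-4])@n)
print("end along",(P[6,:2]-[685.5,-4])@u,(P[7,:2]-[685.5,-4])@u)
show(get_state())
E
```

```text
[[678.6  89.7   4. ]
 [706.2  87.8   4. ]
 [658.   91.2   4. ]
 [726.7  86.4   4. ]
 [652.1  28.9   4. ]
 [724.   24.    4. ]
 [692.8  94.5   4. ]
 [661.7 104.8   4. ]]
perp offset rel (685.5,-4) 0.2410746792882419
perp offset rel (685.5,-4) 0.21052604063295188
perp offset rel (685.5,-4) 0.36441053760024555
end along 98.74525087485223 106.78368593709871
t 17.75 p [0.6862 0.0408 0.0952] yaw 86.02 tilt [-0.0051 -0.0009] F [-0.   0.1 -0.3] g 0.255 q [ 0.22  0.8  -0.6   1.77  0.62  0.77 -0.76]
```

Emit:
apply_moves([
  [-0.001,0.008,0.1,-0.002,0,0,-1],
  [-0.001,0.008,0.18,-0.002,0,0,-1],
  [-0.001,0.008,0.24,-0.002,0,0,-1],
  [-0.001,0.008,0.26,-0.002,0,0,-1],
  [-0.001,0.008,0.26,-0.002,0,0,-1],
])

```text
time_s: 18.38
ee_pos: [0.6893, 0.0406, 0.0316]
ee_rot: [0.731, 0.682, 0.001, 0.001]
ft_force: [-0.1, 0.5, -0.9]
grip_width: 0.251
```

```bash
python3 m.py "[(.6887,.0402,.0275,85.9)]"
```

```text
t 18.38 p [0.6893 0.0406 0.0316] yaw 85.99 tilt [ 0.0018 -0.0003] F [-0.1  0.5 -0.9] g 0.251 q [ 0.19  0.87 -0.54  1.79  0.69  0.67 -0.82]
[-0.002, -0.002, 0.016, 0.001, 0.0, 0.001]
```

Emit:
apply_moves([
  [-0.002,-0.002,0.01,0,0,0,-1],
  [-0.002,-0.002,0.018,0,0,0,-1],
  [-0.002,-0.002,0.018,0,0,0,-1],
])

```text
time_s: 18.75
ee_pos: [0.689, 0.0399, 0.0275]
ee_rot: [0.731, 0.682, 0.001, 0.001]
ft_force: [-0.4, -1.2, 0.1]
grip_width: 0.26
```

```bash
python3 m.py "[(.6887,.0402,.0275,85.9)]"
```

```text
t 18.75 p [0.689  0.0399 0.0275] yaw 85.98 tilt [ 0.0025 -0.0005] F [-0.4 -1.2  0.1] g 0.26 q [ 0.18  0.88 -0.53  1.79  0.69  0.66 -0.82]
[0.001, -0.001, 0.0, 0.001, 0.0, 0.001]
```

Emit:
apply_moves([
  [0,0,0,0,0,0,-0.4],
  [0,0,0,0,0,0,-0.2],
  [0,0,0,0,0,0,0],
  [0,0,0,0,0,0,0.05],
])

```text
time_s: 19.25
ee_pos: [0.6888, 0.04, 0.0271]
ee_rot: [0.731, 0.682, 0.001, 0.001]
ft_force: [-0.0, 0.2, 0.7]
grip_width: 0.523
```

Emit:
apply_moves([
  [0,0,-0.1,0,0,0,0.05],
  [0,0,-0.25,0,0,0,0.05],
  [0,0,-0.5,0,0,0,0.2],
  [-0.1,-0.1,-0.7,0,0,0,0.2],
  [-0.2,-0.2,-0.9,0,0,0,0.2],
])

```text
time_s: 19.88
ee_pos: [0.6342, -0.0066, 0.2536]
ee_rot: [0.731, 0.682, 0.001, 0.001]
ft_force: [1.5, -0.5, 0.4]
grip_width: 0.599
```

```bash
python3 - <<'E'
from h import *
from cell import *
w=read_camera("wrist"); np.savez("w16.npz",**w); cv2.imwrite("pics/w16.png",w["frame"])
E
python3 m.py "[(.5,-.22,.25,90)]"
```

```text
t 19.93 p [ 0.6333 -0.0096  0.2595] yaw 85.86 tilt [ 0.0066 -0.0039] F [-1.9 -2.1  1.8] g 0.604 q [ 0.4   0.57 -0.73  1.78  0.46  0.96 -0.59]
[-0.878, -0.471, 0.038, 0.003, 0.002, -0.034]
```

View pics/w16.png

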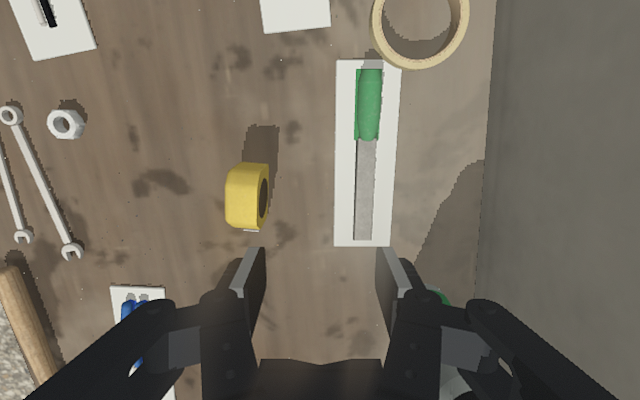

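The chisel lies over its outline, from (369,69) to (363,240), and the tape measure at (247,196) is untouched. Next is the marker.

```bash
python3 m.py "[(.4994,-.2549,.09,89.9)]"
```

```text
t 19.93 p [ 0.6333 -0.0096  0.2595] yaw 85.86 tilt [ 0.0066 -0.0039] F [-1.9 -2.1  1.8] g 0.604 q [ 0.4   0.57 -0.73  1.78  0.46  0.96 -0.59]
[-1.015, -0.468, 0.678, 0.003, 0.002, -0.034]
```

Emit:
apply_moves([
  [-0.2,-0.1,0,0,0,-0.01,0.2],
  [-0.4,-0.2,0.1,0,0,-0.02,0.2],
  [-0.6,-0.3,0.2,0,0,-0.034,0.2],
  [-0.8,-0.4,0.4,0.003,0.002,-0.034,0.2],
  [-1.0,-0.468,0.55,0.003,0.002,-0.034,0.2],
])

```text
time_s: 20.55
ee_pos: [0.5048, -0.238, 0.1222]
ee_rot: [0.707, 0.708, 0.0, -0.003]
ft_force: [1.9, -1.6, -1.0]
grip_width: 0.602
```

Emit:
apply_moves([
  [-0.015,0,0.1,0,0,0,0.2],
  [-0.015,0,0.1,0,0,0,0.2],
])

```text
time_s: 20.8
ee_pos: [0.5046, -0.2406, 0.0967]
ee_rot: [0.707, 0.707, -0.001, -0.004]
ft_force: [-0.1, 0.5, 0.6]
grip_width: 0.6
```

```bash
python3 - <<'E'
from h import *
from cell import *
w=read_camera("wrist"); np.savez("w17.npz",**w); cv2.imwrite("pics/w17.png",w["frame"])
hsv=cv2.cvtColor(w["frame"],cv2.COLOR_BGR2HSV).astype(int);H,S,V=hsv[...,0],hsv[...,1],hsv[...,2]
blue=(H>95)&(H<130)&(S>90);white=(S<40)&(V>150)
rect(w,(white|blue)&roi(w,(275,60,375,320)),.008,"mk")
E
python3 m.py "[(.4994,-.2549,.0215,89.9)]"
```

```text
mk c [ 498.9 -255. ] ang 90.15 wl [ 14.6 134.5] px [303 135] [324 315]
t 20.85 p [ 0.5057 -0.2399  0.0979] yaw 90.08 tilt [-0.0048  0.005 ] F [ 0.2  0.  -0.1] g 0.598 q [ 0.75  0.69 -0.61  2.07  0.69  0.6  -0.34]
[-0.062, -0.024, 0.306, -0.002, -0.002, 0.002]
```

View pics/w17.png

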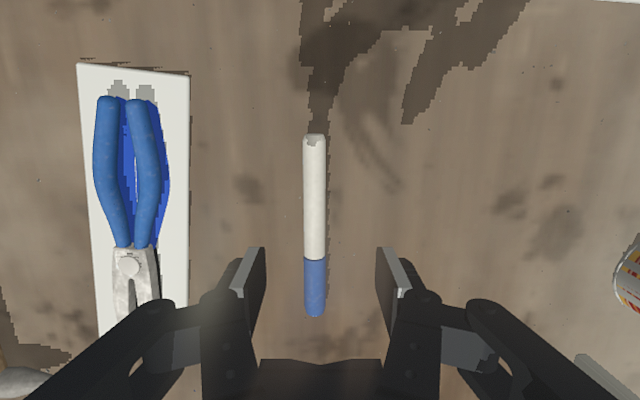

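The marker lies at column 314, rows 135–316, nearly parallel to the pads.

Emit:
apply_moves([
  [-0.06,-0.025,0.06,-0.002,-0.002,0,0.2],
  [-0.06,-0.025,0.15,-0.002,-0.002,0,0],
  [-0.06,-0.025,0.24,-0.002,-0.002,0,0],
  [-0.06,-0.025,0.295,-0.002,-0.002,0,0],
  [-0.06,-0.025,0.295,-0.002,-0.002,0,0],
])

```text
time_s: 21.48
ee_pos: [0.4989, -0.255, 0.0238]
ee_rot: [0.706, 0.708, -0.0, -0.0]
ft_force: [-0.6, 0.2, -0.6]
grip_width: 0.5
```

```bash
python3 m.py "[(.4992,-.255,.0215,90)]"
```

```text
t 21.48 p [ 0.4989 -0.255   0.0238] yaw 90.1 tilt [-0.0009 -0.0001] F [-0.6  0.2 -0.6] g 0.5 q [ 0.69  0.79 -0.47  2.1   0.84  0.45 -0.44]
[0.0, 0.001, 0.009, 0.0, 0.0, 0.001]
```

Emit:
apply_moves([
  [0,0.001,0.008,0,0,0,0],
  [0,0.001,0.008,0,0,0,-0.3],
  [0,0.001,0.008,0,0,0,-1],
  [0,0.001,0.008,0,0,0,-1],
  [0,0.001,0.008,0,0,0,-1],
])

```text
time_s: 22.1
ee_pos: [0.4996, -0.2553, 0.023]
ee_rot: [0.707, 0.707, 0.0, 0.001]
ft_force: [-1.1, 0.3, 5.2]
grip_width: 0.165
```

Emit:
apply_moves([
  [0,0,0,0,0,0,-1],
  [0,0,0,0,0,0,-1],
])

```text
time_s: 22.35
ee_pos: [0.4996, -0.2553, 0.023]
ee_rot: [0.707, 0.707, 0.0, 0.001]
ft_force: [-0.1, 0.6, 5.5]
grip_width: 0.165
```

```bash
python3 - <<'E'
from h import *
from cell import *
w=read_camera("wrist"); np.savez("w18.npz",**w); cv2.imwrite("pics/w18.png",w["frame"])
s=get_state(); Rt=R.from_quat(s["ee_rot"]); show(s)
hsv=cv2.cvtColor(w["frame"],cv2.COLOR_BGR2HSV).astype(int);H,S,V=hsv[...,0],hsv[...,1],hsv[...,2]
c,a,P=rect(w,((S<40)&(V>150))&roi(w,(298,100,345,262)),.008,"barrel")
Q=Rt.inv().apply(np.c_[P,np.full(len(P),8)]/1000-s["ee_pos"])*1000; print(Q.min(0),Q.max(0))
E
```

```text
t 22.4 p [ 0.4996 -0.2553  0.023 ] yaw 90.05 tilt [ 0.0009 -0.0007] F [-0.9  0.7  4.9] g 0.167 q [ 0.69  0.79 -0.47  2.1   0.84  0.44 -0.45]
barrel c [ 499.  -220.6] ang 90.81 wl [14.2 66.5] px [303 116] [336 261]
[ 1.54527691 -7.89976103 14.92146382] [67.94660661  6.31032871 14.97931795]
```

View pics/w18.png

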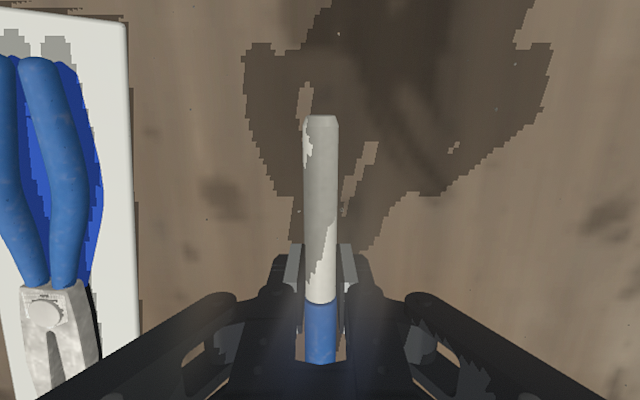

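Held at its centre. I'll lift it to about 0.2 m and carry it over.

Emit:
apply_moves([
  [0,0,-0.12,0,0,0,-1],
  [0,0,-0.3,0,0,0,-1],
  [0.05,0.02,-0.5,0,0,0,-1],
  [0.2,0.06,-0.65,0,0,0,-1],
  [0.4,0.1,-0.7,0,0,0,-1],
])

```text
time_s: 23.02
ee_pos: [0.5252, -0.1553, 0.1998]
ee_rot: [0.708, 0.706, 0.001, 0.002]
ft_force: [0.9, 0.5, -0.1]
grip_width: 0.163
```

```bash
python3 m.py "[(.617,.2434,.2,91.9)]"
```

```text
t 23.02 p [ 0.5252 -0.1553  0.1998] yaw 89.88 tilt [ 0.0037 -0.0016] F [ 0.9  0.5 -0.1] g 0.163 q [ 0.7   0.54 -0.74  2.03  0.53  0.76 -0.36]
[1.596, 0.364, -0.002, 0.002, 0.001, -0.017]
```

Emit:
apply_moves([
  [0.2,0.05,0,0,0,0,-1],
  [0.4,0.1,0,0,0,0,-1],
  [0.6,0.15,0,0,0,0,-1],
  [0.8,0.2,0,0,0,-0.01,-1],
  [1.0,0.25,0,0,0,-0.015,-1],
])

```text
time_s: 23.65
ee_pos: [0.5867, 0.0964, 0.1975]
ee_rot: [0.695, 0.719, -0.0, 0.0]
ft_force: [1.0, 0.3, 0.4]
grip_width: 0.166
```

```bash
python3 m.py "[(.617,.2434,.1,91.9)]"
```

```text
t 23.65 p [0.5867 0.0964 0.1975] yaw 91.88 tilt [ 0.0005 -0.0005] F [1.  0.3 0.4] g 0.166 q [ 0.22  0.6  -0.72  1.92  0.53  0.82 -0.75]
[0.584, 0.14, 0.39, 0.0, 0.0, 0.0]
```

Emit:
apply_moves([
  [0.2,0.05,0,0,0,0,-1],
  [0.4,0.1,0,0,0,0,-1],
  [0.584,0.14,0.1,0,0,0,-1],
  [0.584,0.14,0.3,0,0,0,-1],
  [0.584,0.14,0.39,0,0,0,-1],
])

```text
time_s: 24.28
ee_pos: [0.6155, 0.2415, 0.0973]
ee_rot: [0.695, 0.719, -0.002, -0.0]
ft_force: [0.7, -0.3, -0.0]
grip_width: 0.168
```

Emit:
apply_moves([
  [0,0,0,0,0,0,-1],
  [0,0,0,0,0,0,-1],
])

```text
time_s: 24.52
ee_pos: [0.6176, 0.2418, 0.1012]
ee_rot: [0.696, 0.718, 0.001, 0.0]
ft_force: [0.6, 0.1, -1.0]
grip_width: 0.166
```

```bash
python3 - <<'E'
from h import *
from cell import *
w=read_camera("wrist"); np.savez("w19.npz",**w); cv2.imwrite("pics/w19.png",w["frame"])
E
python3 m.py "[(.617,.2434,.0275,91.9)]"
```

```text
t 24.57 p [0.6177 0.2419 0.1015] yaw 91.8 tilt [0.0022 0.0007] F [ 0.6  0.5 -0.4] g 0.171 q [-0.08  0.77 -0.61  1.83  0.64  0.74 -1.01]
[0.006, -0.003, 0.296, 0.001, 0.0, -0.001]
```

View pics/w19.png

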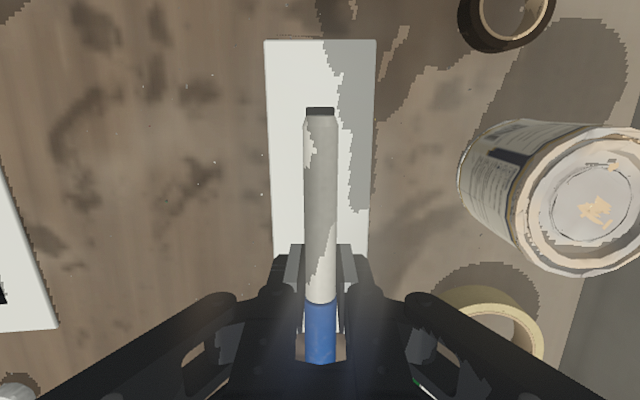

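```bash
python3 - <<'E'
from h import *
w=dict(np.load("w19.npz"))
P=ray(w,[(305.5,109),(335,109),(320,106),(264,40),(376,40)],.004)*1000; print(P.round(1))
t=np.radians(91.9);u=np.array([np.cos(t),np.sin(t)]);n=np.array([u[1],-u[0]])
for p in ((P[0]+P[1])/2,P[2],(P[3]+P[4])/2): d=p[:2]-[617,243.9]; print("along",d@u,"perp",d@n)
E
```

```text
[[605.6 309.6   4. ]
 [624.8 310.2   4. ]
 [615.  311.8   4. ]
 [579.4 349.7   4. ]
 [648.1 351.8   4. ]]
along 66.04188743289167 perp 0.37456250350032394
along 67.91981329591152 perp 0.2164432495002826
along 106.92763854937627 perp 0.33721241935979274
```

Emit:
apply_moves([
  [0.005,-0.003,0.1,0,0,0,-1],
  [0.005,-0.003,0.18,0,0,0,-1],
  [0.005,-0.003,0.25,0,0,0,-1],
  [0.005,-0.003,0.28,0,0,0,-1],
  [0.005,-0.003,0.28,0,0,0,-1],
])

```text
time_s: 25.2
ee_pos: [0.6158, 0.2433, 0.0292]
ee_rot: [0.695, 0.719, -0.0, -0.0]
ft_force: [0.2, 0.8, -0.0]
grip_width: 0.167
```

```bash
python3 m.py "[(.617,.2434,.0272,91.9)]"
```

```text
t 25.2 p [0.6158 0.2433 0.0292] yaw 91.87 tilt [-0.0006 -0.0004] F [ 0.2  0.8 -0. ] g 0.167 q [-0.12  0.86 -0.54  1.86  0.72  0.63 -1.08]
[0.0, 0.005, 0.008, 0.0, 0.0, 0.0]
```

Emit:
apply_moves([
  [0,0.005,0.006,0,0,0,-1],
  [0,0.005,0.009,0,0,0,-1],
  [0,0.005,0.009,0,0,0,-1],
])

```text
time_s: 25.58
ee_pos: [0.6174, 0.2433, 0.0277]
ee_rot: [0.696, 0.718, 0.0, 0.0]
ft_force: [0.3, -0.5, -0.4]
grip_width: 0.168
```

```bash
python3 m.py "[(.617,.2434,.0272,91.9)]"
```

```text
t 25.57 p [0.6174 0.2433 0.0277] yaw 91.85 tilt [ 0.0005 -0.    ] F [ 0.3 -0.5 -0.4] g 0.168 q [-0.12  0.86 -0.54  1.86  0.72  0.63 -1.08]
[0.0, -0.001, 0.002, 0.0, 0.0, 0.0]
```

Emit:
apply_moves([
  [0,-0.001,0.004,0,0,0,-1],
  [0,-0.001,0.004,0,0,0,-1],
  [0,-0.001,0.004,0,0,0,-0.62],
  [0,-0.001,0.004,0,0,0,-0.55],
  [0,-0.001,0.004,0,0,0,-0.45],
])

```text
time_s: 26.2
ee_pos: [0.6169, 0.2433, 0.0263]
ee_rot: [0.696, 0.719, -0.0, 0.0]
ft_force: [-0.4, 0.0, -0.1]
grip_width: 0.276
```

Emit:
apply_moves([
  [0,0,0,0,0,0,-0.3],
  [0,0,0,0,0,0,-0.1],
  [0,0,0,0,0,0,-0.1],
])

```text
time_s: 26.58
ee_pos: [0.617, 0.2433, 0.0264]
ee_rot: [0.696, 0.718, -0.0, 0.0]
ft_force: [0.4, 0.2, 0.8]
grip_width: 0.452
```

Emit:
apply_moves([
  [0,0,-0.08,0,0,0,-0.1],
  [0,0,-0.2,0,0,0,-0.1],
  [0,0,-0.45,0,0,0,0.1],
  [-0.1,-0.2,-0.6,0,0,0,0.1],
  [-0.1,-0.2,-0.6,0,0,0,0.1],
])

```text
time_s: 27.2
ee_pos: [0.5663, 0.2158, 0.1804]
ee_rot: [0.695, 0.719, 0.001, 0.001]
ft_force: [0.0, 0.6, -0.5]
grip_width: 0.553
```

```bash
python3 - <<'E'
from h import *
from cell import *
w=read_camera("wrist"); np.savez("w20.npz",**w); cv2.imwrite("pics/w20.png",w["frame"])
E
python3 m.py "[(.5,.2,.38,90)]"
```

```text
t 27.25 p [0.5672 0.216  0.1794] yaw 91.87 tilt [ 0.0031 -0.0004] F [-0.  -0.1 -0.1] g 0.548 q [-0.    0.63 -0.69  1.91  0.55  0.8  -0.97]
[-0.056, -0.268, -0.803, 0.001, 0.0, 0.016]
```

View pics/w20.png

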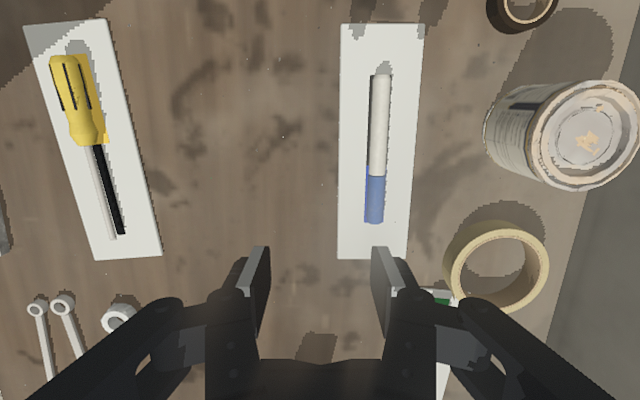

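```bash
python3 - <<'E'
from h import *
def ld(n):
    w=dict(np.load(n)); hsv=cv2.cvtColor(w["frame"],cv2.COLOR_BGR2HSV).astype(int); return w,hsv[...,0],hsv[...,1],hsv[...,2]
w,H,S,V=ld("w11.npz"); yel=(H>18)&(H<35)&(S>110)&(V>90)
T=ray(w,[(278,95),(364,96),(356,324),(286,324)],.004)[:,:2]*1000; d=T[0]+T[1]-T[2]-T[3]; print("tileS",T.mean(0),np.degrees(np.arctan2(d[1],d[0])))
a,b=[ray(w,[p],.015)[0,:2]*1000 for p in ((320.5,131),(320,308))]; d=a-b; print("sd",(a+b)/2,np.degrees(np.arctan2(d[1],d[0])),np.linalg.norm(d))
w,H,S,V=ld("w16.npz"); gr=(H>50)&(H<90)&(S>90)
T=ray(w,[(336,60),(402,64),(389,247),(334,246)],.004)[:,:2]*1000; d=T[0]+T[1]-T[2]-T[3]; print("tileC",T.mean(0),np.degrees(np.arctan2(d[1],d[0])))
a,b=[ray(w,[p],.0175)[0,:2]*1000 for p in ((369.5,69),(363,240))]; d=a-b; print("ch",(a+b)/2,np.degrees(np.arctan2(d[1],d[0])),np.linalg.norm(d))
w,H,S,V=ld("w20.npz")
T=ray(w,[(340,24),(424,24),(407,260),(337,259)],.004)[:,:2]*1000; d=T[0]+T[1]-T[2]-T[3]; print("tileM",T.mean(0),np.degrees(np.arctan2(d[1],d[0])))
a,b=[ray(w,[p],.012)[0,:2]*1000 for p in ((380.5,74),(374,222))]; d=a-b; print("mk",(a+b)/2,np.degrees(np.arctan2(d[1],d[0])),np.linalg.norm(d))
E
```

```text
tileS [363.86425833 236.75108068] 96.46000336094895
sd [363.19663518 236.33126436] 96.27409591884351 161.30496543270885
tileC [685.82693769  -5.52562359] 85.92365416713183
ch [685.27704881  -2.02704266] 86.13658490795267 189.60802056242898
tileM [617.19285684 243.13498577] 92.287174422582
mk [616.1415262 245.420912 ] 92.22493751686704 131.73328254678208
```

Emit:
apply_moves([
  [0,-0.05,-0.2,0,0,0,0.1],
  [-0.05,-0.15,-0.4,0,0,0,0.1],
  [-0.05,-0.25,-0.6,0,0,0,0.1],
  [-0.05,-0.27,-0.8,0,0,0.01,0.1],
  [-0.05,-0.27,-0.8,0,0,0.01,0.1],
])

```text
time_s: 27.88
ee_pos: [0.5018, 0.2036, 0.3803]
ee_rot: [0.703, 0.711, 0.003, 0.001]
ft_force: [0.6, -1.3, -1.0]
grip_width: 0.549
```

```bash
python3 - <<'E'
from h import *
from cell import *
w=read_camera("wrist"); cv2.imwrite("pics/w21.png",w["frame"])
w=read_camera("side"); cv2.imwrite("pics/s2.png",cv2.resize(w["frame"][110:330,180:520],None,fx=2.3,fy=2.3)); show(get_state())
E
```

```text
t 27.98 p [0.5011 0.202  0.3765] yaw 90.65 tilt [ 0.0007 -0.    ] F [ 0.5  0.1 -1. ] g 0.547 q [ 0.15  0.35 -0.86  1.82  0.29  1.1  -0.8 ]
```

View pics/w21.png

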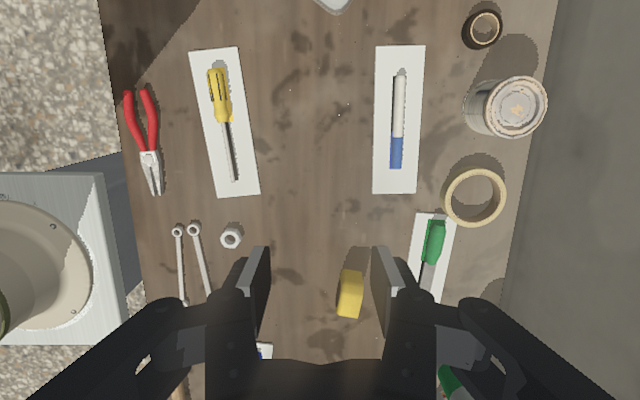

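View pics/s2.png

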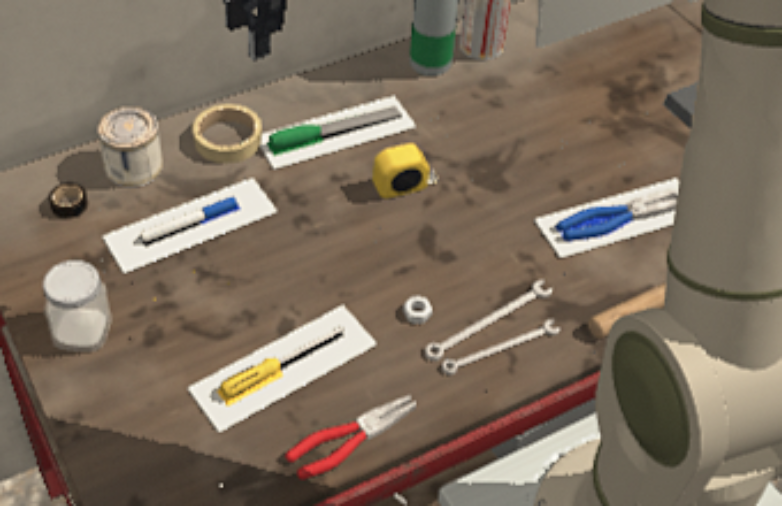

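All four tools lie on their tiles in the same direction as their outlines. The tape measure stands where it was, and the arm is clear at 0.38 m. I'm handing in.

```bash
python3 - <<'E'
from cell import *
print(finish_job())
E
```

```text
the job is handed in; nothing more can be done
None
```

All four tools lie on their own tiles, pointing the same way as their outlines, and the job was handed in at about 28 s of the 102 s allowed. I placed the pliers, screwdriver, chisel and marker in that order.

Wrist-camera checks after each release:

| Tool | Centre offset from the tile | Angle error |
|---|---|---|
| Pliers | 2 mm | 0.9° |
| Screwdriver | 1 mm | 0.2° |
| Chisel | 3.5 mm | 0.2° |
| Marker | 2.5 mm | 0.1° |

- **Measurement limits:** these figures come from end points I picked by hand in the pictures, so they are only good to about 2–3 mm. The chisel's visible length read 190 mm instead of 194, so some of its 3.5 mm is probably measuring error.
- **Final pictures:** they show all four tools in place and the tape measure standing in the same spot. In the side view the arm hides part of the pliers' head.
- **Forces:** the readings I saw stayed at or below about 12 N, and no check failed.

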